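# Set the dead load on an ultrasonic probe and put the spare masses away

### The job

Hang every slotted disc that lies on the bench on the probe rig's weight hanger, each fully home round the stem and lying flat, with the slots spread round so that no two in the stack point the same way (keep any two well over 60 degrees apart). Put the two knob masses, not needed for this load, back upright in their own pockets of the case, the large one in the large pocket and the small one in the small pocket; then shut the lid and only after that turn the turnbutton square over the lid's tab. Leave the bottle, mouse and clear wedge alone.

Things in the scene. Friction and masses are not known exactly. Their poses are not given: they have to be found in the camera images.
- disc0_center (a point): centre, 5 mm above the underside, of a steel slotted mass: flat disc 60 mm across, 10 mm thick, 180 g; slot 13 mm wide from the rim to 6.5 mm past the centre. +x: from the centre along the slot to its open mouth; z: the disc's axis. Two flats on the rim at y = +-28 mm, 22 mm long, parallel to the slot, to grip it by. Two to four discs lie flat on the bench; absent ones read None
- disc0_mouth (a point): middle of the open mouth of that disc's slot: on the rim, 30 mm along +x from disc0_center
- disc1_center (a point): centre, 5 mm above the underside, of a steel slotted mass: flat disc 60 mm across, 10 mm thick, 180 g; slot 13 mm wide from the rim to 6.5 mm past the centre. +x: from the centre along the slot to its open mouth; z: the disc's axis. Two flats on the rim at y = +-28 mm, 22 mm long, parallel to the slot, to grip it by. Two to four discs lie flat on the bench; absent ones read None
- disc1_mouth (a point): middle of the open mouth of that disc's slot: on the rim, 30 mm along +x from disc1_center
- disc2_center (a point): centre, 5 mm above the underside, of a steel slotted mass: flat disc 60 mm across, 10 mm thick, 180 g; slot 13 mm wide from the rim to 6.5 mm past the centre. +x: from the centre along the slot to its open mouth; z: the disc's axis. Two flats on the rim at y = +-28 mm, 22 mm long, parallel to the slot, to grip it by. Two to four discs lie flat on the bench; absent ones read None
- disc2_mouth (a point): middle of the open mouth of that disc's slot: on the rim, 30 mm along +x from disc2_center
- disc3_center (a point): centre, 5 mm above the underside, of a steel slotted mass: flat disc 60 mm across, 10 mm thick, 180 g; slot 13 mm wide from the rim to 6.5 mm past the centre. +x: from the centre along the slot to its open mouth; z: the disc's axis. Two flats on the rim at y = +-28 mm, 22 mm long, parallel to the slot, to grip it by. Two to four discs lie flat on the bench; absent ones read None
- disc3_mouth (a point): middle of the open mouth of that disc's slot: on the rim, 30 mm along +x from disc3_center
- rig: the fixed loading rig, origin under its centre, below the hanger's stem: base 130 mm square, on it a brown cylindrical specimen 84 mm across, top 60 mm above the bench; a grey motor block (50 x 75 mm, 48 mm high) at its -y side. On the specimen stands a black probe that carries the weight hanger
- pan (a point): centre of the upper face of the hanger's brass pan, 44 mm across, 78 mm above the bench. A steel stem 8 mm thick rises from it to a round black head 18 mm across, underside 58 and top 64 mm above the pan: a disc cannot pass over the head but must be brought in from the side (any side), its slot sliding over the stem. Discs lie flat on the pan and on one another
- large_center (a point): centre (half-way up, 23 mm above its foot) of the large knob mass, upright: steel body 42 mm in diameter and 28 mm high, neck 14 mm, knob 20 mm in diameter from 34 to 46 mm above its foot; about 0.33 kg; z is its axis
- small_center (a point): centre (half-way up, 23 mm above its foot) of the small knob mass, upright: steel body 28 mm in diameter and 28 mm high, neck 10 mm, knob 16 mm in diameter from 34 to 46 mm above its foot; about 0.15 kg; z is its axis
- case: the grey storage case, fixed, origin at the centre of its underside: body 130 mm (x) by 160 mm (y) by 28 mm high, with a dark insert, 1 mm below the rim, that has two square pockets. +x points from its front to its hinged back edge. In front (-x) a foot carries the turnbutton's post
- large_pocket (a point): middle of the floor (4 mm above the bench) of the large knob mass's pocket: 54 mm square, 23 mm deep, sides along the case's axes
- small_pocket (a point): middle of the floor (4 mm above the bench) of the small knob mass's pocket: 40 mm square, 23 mm deep
- lid (a joint): angle of the case's deep lid (rad): 0 shut, 1.68 to 1.88 standing open at the start, at most 1.95. It turns about a line along the case's y axis through lid_hinge and stays where it is left (hinge friction 0.3 N m, lid 0.22 kg). The lid is a shell 130 x 160 mm, 34 mm deep; shut, its flat top lies 62 mm above the bench
- lid_hinge (a point): middle of the lid's hinge line, on the case's back rim, 65 mm behind the case's centre and 28 mm above the bench
- lid_edge (a point): middle of the front edge of the lid's flat outer face; moves with the lid: 130 mm from the hinge along the lid, 34 mm out from it. In the lid's frame +z points out of that face, +x from this edge to the hinge. Below it the lid's front carries a tab 36 mm wide, 22 mm long, 6 mm thick
- turnbutton (a joint): angle of the turnbutton (rad) about the vertical, counter-clockwise from above: 0 to 0.3 at the start, lying along the case's front edge, nose to the case's -y; 1.57 (its stop): nose to +x over the shut lid's tab. Light friction (0.05 N m)
- button_pivot (a point): pivot of the turnbutton, at mid-height of its bar, 45 mm above the bench, 105 mm in front of the case's centre. The bar is 60 mm long, 10 mm wide, 14 mm high (38 to 52 mm above the bench), pivoted at its middle on a 16 mm post; the shut lid's front wall is 40 mm behind the pivot
- button_tail (a point): the tail end of the turnbutton's bar, opposite the nose, 28 mm from the pivot
- gel: bystander: white bottle, 48 mm across, 150 mm tall, origin under its centre
- mouse: bystander: black computer mouse, 100 x 58 x 31 mm, origin under its centre
- wedge: bystander: clear plastic probe wedge, 50 x 30 x 20 mm, origin under its centre
Things that resemble listed ones, but are neither listed nor needed, are in the scene too. What is shaped like the part that bears small_center but blue is not meant.

How it is judged:
By the outcome, as a careful person would: the job done as asked, in the order asked, and still so for the second after the job is handed in, with the robot touching nothing.
Of disc0, disc1, disc2, disc3 only 2 to 4 are there at a start; the rules pass over those that are not, and their reading is None.
At some moment in a run one of large, small may be knocked a few centimetres aside while the robot is not near it.
Once in a run the grip may slacken for a moment while it holds something.
It also fails if it takes over 210 s, if anything falls off the work surface, if the arm or the gripper's body presses on something with over 40 N, if the wrist force passes 120 N, or if a joint passes its speed limit or range.

### The arm

A 6-joint arm with a two-finger parallel gripper is mounted at the origin on the work surface. World frame = base frame: x ahead of the robot, y to its left, z up, the work surface at z = 0. Lengths are in m, angles in rad, forces in N, time in s.
With the tool pointing down it reaches from about 0.275 to 0.875 m from the base axis. Payload 12.5 kg.
Tool frame: the origin (TCP) lies on the centre line of the jaws, within the pads' length; the fingertips stand 25 mm ahead of it and the grasp point (between the pads) lies 6 mm ahead of it; z points along the fingers, y is the line along which they close (so a half turn about z gives the same grasp; the last joint's range is limited). The gripper opens to 85 mm and grips with 20 to 120 N. Pads are 22 mm wide; open, the fingers measure 114 mm over their backs; the gripper's body (76 mm by 85 mm) begins 54 mm behind the grasp point. The pads swing forward as they close: fully open they stand 13 mm farther back than shut.
Start: joints at [-1.408, 0.351, 1.652, -0, 1.139, -0.085], TCP at [0.135, -0.533, 0.256] pointing down, gripper open.
Joint ranges: [-2.75, 2.75], [-0.79, 2.1], [0.01, 2.65], [-1.57, 4.71], [0.07, 3.14], [-2.87, 2.87]. Speed limits (rad/s): [2.22, 2.22, 2.79, 3.14, 3.14, 3.14].

### API

Orientations are given as a 3x3 rotation matrix whose columns are the frame's x, y, z axes.
In Python, from workcell import env, snapshot, workorder gives the robot as it stands.
- The arm moves only by the tool drive_tool, never from a script. Its arguments are lists of equal length, an entry for each row: "travel": the shift along the tool's x, y, z normalised to -1 to 1, where 1 is 0.5 m, a list of three; "angular": the turn, a rotation vector about the tool's x, y, z normalised to -1 to 1, where 1 is 90 degrees, a list of three; "gripper": the finger opening in mm, from 0 to 85.4. In form: {"travel": [[tx, ty, tz], ...], "angular": [[ax, ay, az], ...], "gripper": [gripper, ...]}. A call has 1 to 20 rows; each row is the pose to reach, as a shift and turn from the pose commanded when the call began, along the tool's axes at that moment; what a row does not reach only later rows make up. A row lasts 1/8 s, in which the tool goes at most 62.5 mm and 10.7 degrees, less where a joint would pass 70% of its speed; a pose out of reach is approached as far as the arm can. A call with a number of a shift or a turn outside -1 to 1 is refused whole. A call with a gripper value outside its range is refused whole. The fingers move at their own pace and stop on an object; "grip_force" is the grip in N (left out, the last holds). Time passes only in rows, so rows that repeat a pose let the fingers close. It gives the time, the measured TCP pose, the force, the opening and the grip force at its end, in the units of the state.
- env.get_obs(): the state, without advancing time (a new reading comes with each control period).
- snapshot(name): name is "scene" or "top" or "wrist"; returns a dict with "img" (384x512x3 uint8, red, green, blue), "intrinsics" (3x3 intrinsics, pixels), "view" (4x4, takes a point from world to camera coordinates); the wrist camera has in their place "mount" (4x4, takes a point from camera to tool coordinates, whose origin is the TCP and whose axes are the flange's). Camera axes: x right, y down, z forward; pixel columns grow to the right and rows downward; lengths in m; the calibration is good to about 2 mm. A picture is of the moment at which its call begins: read the wrist's pose just before it. There is no depth.
- workorder.hand_in(): hands the job in; it is judged then, once.
The state is a dict: "clock": time; "joints": joint angles; "dq": joint speeds; "tau": joint torques, N m; "tcp_pos": TCP position; "eef_rot": TCP orientation; "contact_force": force on the tool from outside, world axes, zero at the start; "ft_torque": the same for the moment, N m; "gripper_width": finger opening in m; "grip_force": force on a finger pad.
Only numpy, scipy, OpenCV 4.12 (cv2) and the standard library are available. Lean on these libraries where they do the work, as an engineer would, in place of code of your own. Each camera call takes 0.05 s, during which the arm holds its last target. There are 200 camera calls.

## Working session

There is one attempt and no reset: what is moved stays moved. The work goes in short steps, Python scripts to look and compute and a tool call to move; the robot and the scene stay as the last step left them, time stands still between calls to the robot, and variables do not carry over. Pictures are saved under pics/ and viewed, at most 14 in all, crops included, and the job is handed in when it is done.

Besides the shell and the picture viewer there is one more tool, called after "Request:" as a command line: name --argument value ..., lists and objects as JSON in quotes. drive_tool: Moves the arm, as the interface text tells. Scaled input: -1 to 1 covers 0.5 m each way for a shift and 90 degrees each way for a turn. Its arguments: {"type":"object","properties":{"travel":{"type":"array","items":{"type":"array","items":{"type":"number"}}},"angular":{"type":"array","items":{"type":"array","items":{"type":"number"}}},"gripper":{"type":"array","items":{"type":"number"}},"grip_force":{"type":"number"}},"required":["travel","angular","gripper"]}

```bash
ls; mkdir -p pics
cat > h.py <<'E'
import sys; sys.path.insert(0,'.')
import numpy as np, cv2
from workcell import env, snapshot, workorder
def snap(n,f):
    o=env.get_obs(); s=snapshot(n); cv2.imwrite(f'pics/{f}.png',s['img'][:,:,::-1])
    if n=='wrist':
        T=np.eye(4);T[:3,:3]=o['eef_rot'];T[:3,3]=o['tcp_pos']; V=np.linalg.inv(T@s['mount'])
    else: V=np.array(s['view'])
    np.savez(f'pics/{f}.npz',V=V,K=s['intrinsics']); return s['img']
def load(f):
    d=np.load(f'pics/{f}.npz'); return d['V'],d['K']
def ray(f,u,v,z):
    V,K=load(f); C=np.linalg.inv(V); d=C[:3,:3]@np.linalg.inv(K)@[u,v,1]; p=C[:3,3]; return p+d*(z-p[2])/d[2]
def proj(f,P):
    V,K=load(f); q=K@(V[:3,:3]@np.array(P)+V[:3,3]); return q[:2]/q[2]
E
python3 - <<'E'
from h import *
a=snap('top','top0');b=snap('scene','scene0')
for n in('top0','scene0'):
    V,K=load(n);print(n,np.linalg.inv(V)[:3].round(3).tolist(),K.tolist())
    i=cv2.imread(f'pics/{n}.png');cv2.imwrite(f'pics/{n}b.png',cv2.resize(i,(800,600),interpolation=2))
print(env.get_obs())
E
```

```text
pics
top0 [[-0.016, -0.995, 0.102, 0.492], [-1.0, 0.017, 0.013, 0.032], [-0.015, -0.102, -0.995, 1.028]] [[369.6920162215962, 0.0, 255.20482683755424], [0.0, 369.6920162215962, 189.4465489544953], [0.0, 0.0, 1.0]]
scene0 [[-0.875, 0.376, -0.305, 0.922], [0.484, 0.672, -0.561, 0.643], [-0.006, -0.638, -0.77, 0.908]] [[498.5044241904128, 0.0, 261.5474440408982], [0.0, 498.5044241904128, 193.79699275652845], [0.0, 0.0, 1.0]]
{'clock': 0.1, 'joints': array([-1.40763283e+00,  3.51205550e-01,  1.65235488e+00, -1.71612439e-05,
        1.13908109e+00, -8.45807475e-02]), 'dq': array([-2.54892126e-03, -1.65153436e-03, -1.68463975e-03, -4.21835387e-04,
       -8.33586417e-05, -1.69959952e-03]), 'tau': array([ 7.35953690e-04, -5.06831825e+01, -2.91874909e+01, -4.60842500e-05,
        2.65719362e-03,  5.09439275e-06]), 'tcp_pos': array([ 0.13485786, -0.5329365 ,  0.25580152]), 'eef_rot': array([[ 9.69466284e-01,  2.45224571e-01, -1.85756960e-04],
       [ 2.45224631e-01, -9.69465737e-01,  1.03239721e-03],
       [ 7.30841556e-05, -1.04642647e-03, -9.99999450e-01]]), 'contact_force': array([ 0.30166123, -0.01765682,  0.58517412]), 'ft_torque': array([ 0.00872797, -0.01633833, -0.00569123]), 'grip_force': 0.0, 'gripper_width': 0.08517657727967776}
```

View pics/top0b.png

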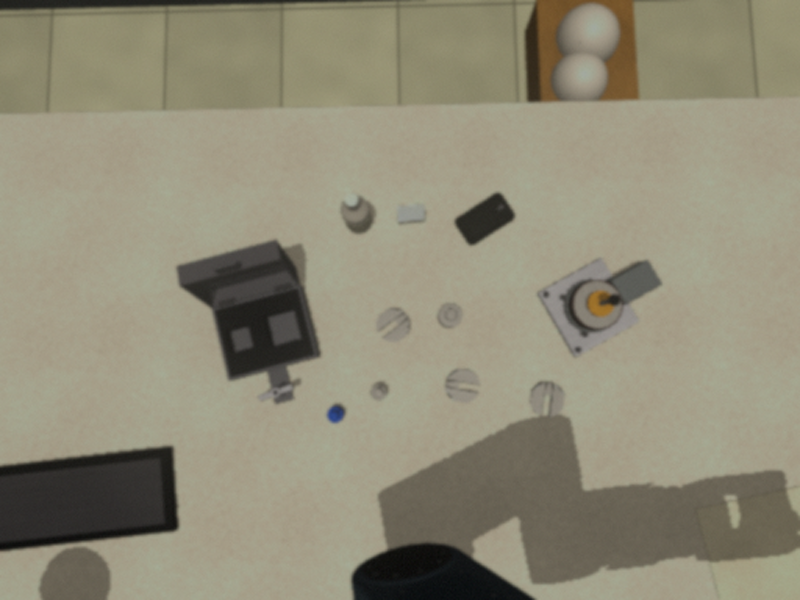

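View pics/scene0b.png

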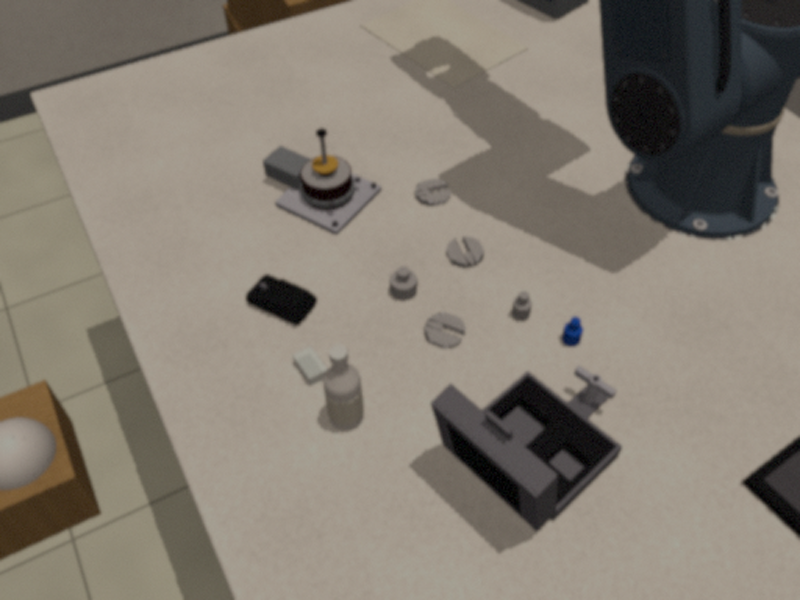

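The top view shows three discs at (394,324), (462,386) and (547,399). The large knob is at (450,316), the small steel knob at (380,390) and the blue look-alike at (336,413), which I won't touch. The rig is at (600,303), the case at (265,335) and the turnbutton at (280,390). The bystanders are the bottle (357,212), wedge (411,213) and mouse (485,218). The scene view agrees.

Run:
```python
from h import *
S=512/800
pts=dict(dA=(394,324,.01),dB=(462.5,386,.01),dC=(547,399,.01),large=(450,315,.046),small=(380,389,.046),blue=(336,412,.046),pan=(602,302,.085),head=(613,299,.142),
 baseN1=(543,294,.0),b2=(602,260,0),b3=(637,316,0),b4=(577,355,0),cFL=(231,379,.028),cFR=(320,354,.028),cBL=(213,301,.028),cBR=(296,277,.028),pivot=(280,391,.052),lidTipL=(178,267,.15),lidTipR=(276,241,.15),lp=(286,328,.004),sp=(242,340,.004))
for k,(u,v,z) in pts.items(): print(k,ray('top0',u*S,v*S,z).round(4))
s=snapshot('wrist');print(s['mount'].round(4).tolist(),s['intrinsics'].tolist())
i=cv2.imread('pics/top0.png')[140:280,110:430];cv2.imwrite('pics/c1.png',cv2.resize(i,None,fx=2.5,fy=2.5,interpolation=2))
```

```text
dA [0.5473 0.0547 0.01  ]
dB [ 0.4374 -0.0629  0.01  ]
dC [ 0.4129 -0.2085  0.01  ]
large [ 0.5591 -0.0416  0.046 ]
small [0.4364 0.0791 0.046 ]
blue [0.3994 0.1534 0.046 ]
pan [ 0.5734 -0.2867  0.085 ]
head [ 0.5728 -0.2844  0.142 ]
baseN1 [ 0.5969 -0.2116  0.    ]
b2 [ 0.6562 -0.3194  0.    ]
b3 [ 0.5548 -0.3759  0.    ]
b4 [ 0.4878 -0.2668  0.    ]
cFL [0.4563 0.3364 0.028 ]
cFR [0.4967 0.1828 0.028 ]
cBL [0.5918 0.3699 0.028 ]
cBR [0.6315 0.2246 0.028 ]
pivot [0.436  0.2464 0.052 ]
lidTipL [0.6333 0.3839 0.15  ]
lidTipR [0.6713 0.2323 0.15  ]
lp [0.5437 0.2468 0.004 ]
sp [0.5237 0.3251 0.004 ]
[[-0.0003, -0.9498, -0.3129, 0.0801], [1.0, -0.0001, -0.0006, -0.0009], [0.0005, -0.3129, 0.9498, -0.1174], [0.0, 0.0, 0.0, 1.0]] [[274.81655795332136, 0.0, 258.32083075889165], [0.0, 274.81655795332136, 192.78469128953688], [0.0, 0.0, 1.0]]
```

View pics/c1.png

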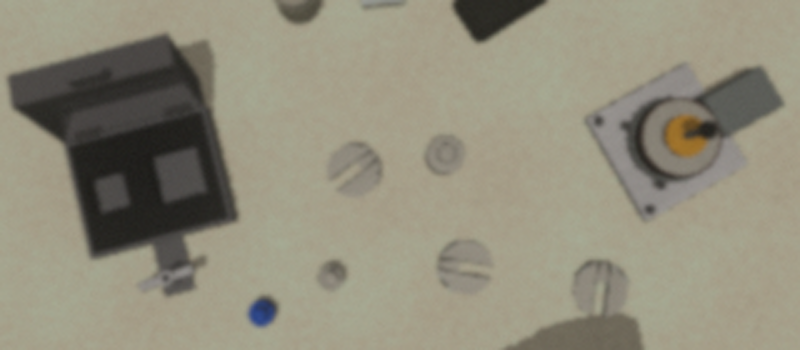

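The crop confirms the choice: the small steel knob is at (332,274), apart from the blue one at (262,311), and the slots are visible on all three discs. Next I'll take closer wrist views.

```bash
cat >> h.py <<'E'
from scipy.spatial.transform import Rotation as Rot
def Rd(yaw):
    a=np.radians(yaw); c,s=np.cos(a),np.sin(a); return np.array([[c,s,0],[s,-c,0],[0,0,-1.]])
def plan(*wps):
    o=env.get_obs(); R=np.array(o['eef_rot']); p=np.array(o['tcp_pos'])
    for x,y,z,yaw in wps:
        t=R.T@(np.array([x,y,z])-p)/.5; a=Rot.from_matrix(R.T@Rd(yaw)).as_rotvec()/(np.pi/2)
        print(t.round(4).tolist(),a.round(4).tolist())
def st():
    o=env.get_obs();R=o['eef_rot'];print('t%.1f'%o['clock'],np.round(o['tcp_pos'],4),'yaw%.2f'%np.degrees(np.arctan2(R[1,0],R[0,0])),'tilt',np.round(R[:2,2],4),'F',np.round(o['contact_force'],1),'w%.1f g%.1f'%(o['gripper_width']*1e3,o['grip_force']),'q',np.round(o['joints'],2))
E
python3 -c "
from h import *
plan((.37,-.15,.17,0),(.42,0.02,.17,0),(.42,.2,.23,0),(.52,-.3,.28,0))"
```

```text
[0.6437, -0.6271, 0.1724] [-0.0006, 0.0, 0.1577]
[0.8241, -0.9322, 0.1727] [-0.0006, 0.0, 0.1577]
[0.9124, -1.2813, 0.053] [-0.0006, 0.0, 0.1577]
[0.861, -0.2629, -0.0479] [-0.0006, 0.0, 0.1577]
```

Request:
drive_tool --travel '[[0.86,-0.263,-0.048],[0.86,-0.263,-0.048],[0.86,-0.263,-0.048],[0.86,-0.263,-0.048],[0.86,-0.263,-0.048],[0.86,-0.263,-0.048],[0.86,-0.263,-0.048],[0.86,-0.263,-0.048],[0.86,-0.263,-0.048],[0.86,-0.263,-0.048],[0.86,-0.263,-0.048],[0.86,-0.263,-0.048]]' --angular '[[0,0,0.158],[0,0,0.158],[0,0,0.158],[0,0,0.158],[0,0,0.158],[0,0,0.158],[0,0,0.158],[0,0,0.158],[0,0,0.158],[0,0,0.158],[0,0,0.158],[0,0,0.158]]' --gripper '[85,85,85,85,85,85,85,85,85,85,85,85]'

```text
clock: 1.65
tcp_pos: [0.5189, -0.3009, 0.2804]
eef_rot: [[1.0, -0.002, 0.0], [-0.002, -1.0, -0.0], [0.0, 0.0, -1.0]]
contact_force: [0.3, -0.2, 0.4]
gripper_width: 0.0852
grip_force: 0.0
```

```bash
python3 -c "
from h import *
st();snap('wrist','w1');st()
plan((.36,-.14,.17,0))"
```

```text
t1.6 [ 0.5189 -0.3009  0.2804] yaw-0.09 tilt [ 0.0001 -0.0001] F [ 0.3 -0.2  0.4] w85.2 g0.0 q [-0.6   0.42  1.49 -0.    1.23  0.97]
t1.7 [ 0.519  -0.3007  0.2804] yaw-0.07 tilt [ 0. -0.] F [-0.5 -0.7  0.1] w85.0 g0.0 q [-0.6   0.42  1.49 -0.    1.23  0.97]
[-0.3185, -0.3211, 0.2208] [0.0, -0.0, -0.0008]
```

Request:
drive_tool --travel '[[-0.318,-0.321,0.22],[-0.318,-0.321,0.22],[-0.318,-0.321,0.22],[-0.318,-0.321,0.22],[-0.318,-0.321,0.22],[-0.318,-0.321,0.22],[-0.318,-0.321,0.22],[-0.318,-0.321,0.22]]' --angular '[[0,0,0],[0,0,0],[0,0,0],[0,0,0],[0,0,0],[0,0,0],[0,0,0],[0,0,0]]' --gripper '[85,85,85,85,85,85,85,85]'

```text
clock: 2.7
tcp_pos: [0.3613, -0.1403, 0.1706]
eef_rot: [[1.0, -0.001, 0.001], [-0.001, -1.0, -0.0], [0.001, 0.0, -1.0]]
contact_force: [0.4, 1.0, 0.1]
gripper_width: 0.0845
grip_force: 0.0
```

```bash
python3 -c "
from h import *
st();snap('wrist','w2')
plan((.44,.03,.17,0))"
```

```text
t2.7 [ 0.3613 -0.1403  0.1706] yaw-0.05 tilt [ 0.0009 -0.0005] F [0.4 1.  0.1] w84.5 g0.0 q [-0.49  0.19  2.13  0.    0.82  1.08]
[0.1575, -0.3405, 0.001] [0.0002, -0.0004, -0.0005]
```

Request:
drive_tool --travel '[[0.156,-0.34,0.0],[0.156,-0.34,0.0],[0.156,-0.34,0.0],[0.156,-0.34,0.0],[0.156,-0.34,0.0],[0.156,-0.34,0.0]]' --angular '[[0,0,0],[0,0,0],[0,0,0],[0,0,0],[0,0,0],[0,0,0]]' --gripper '[85,85,85,85,85,85]'

```text
clock: 3.5
tcp_pos: [0.4384, 0.0292, 0.1703]
eef_rot: [[1.0, -0.002, -0.0], [-0.002, -1.0, -0.0], [-0.0, 0.0, -1.0]]
contact_force: [-0.3, -0.4, -0.7]
gripper_width: 0.0849
grip_force: 0.0
```

```bash
python3 -c "
from h import *
st();snap('wrist','w3')
plan((.42,.25,.22,0))"
```

```text
t3.5 [0.4384 0.0292 0.1703] yaw-0.12 tilt [-0.0003 -0.0001] F [-0.3 -0.4 -0.7] w84.9 g0.0 q [-0.04  0.28  2.01 -0.    0.86  1.53]
[-0.038, -0.4416, -0.0994] [0.0, 0.0001, -0.0015]
```

Request:
drive_tool --travel '[[-0.038,-0.442,-0.1],[-0.038,-0.442,-0.1],[-0.038,-0.442,-0.1],[-0.038,-0.442,-0.1],[-0.038,-0.442,-0.1],[-0.038,-0.442,-0.1],[-0.038,-0.442,-0.1],[-0.038,-0.442,-0.1]]' --angular '[[0,0,0],[0,0,0],[0,0,0],[0,0,0],[0,0,0],[0,0,0],[0,0,0],[0,0,0]]' --gripper '[85,85,85,85,85,85,85,85]'

```text
clock: 4.55
tcp_pos: [0.4199, 0.2504, 0.2202]
eef_rot: [[1.0, -0.002, -0.0], [-0.002, -1.0, -0.0], [-0.0, 0.0, -1.0]]
contact_force: [-0.3, -1.0, 0.1]
gripper_width: 0.0851
grip_force: 0.0
```

```bash
python3 -c "
from h import *
st();snap('wrist','w4')
a=[cv2.resize(cv2.imread(f'pics/w{i}.png'),(400,300),interpolation=cv2.INTER_AREA) for i in (1,2,3,4)]
cv2.imwrite('pics/m1.png',np.vstack([np.hstack(a[:2]),np.hstack(a[2:])]))"
```

```text
t4.5 [0.4199 0.2504 0.2202] yaw-0.11 tilt [-0.0003 -0.0002] F [-0.3 -1.   0.1] w85.1 g0.0 q [ 0.44  0.28  1.84 -0.    1.01  2.02]
```

View pics/m1.png

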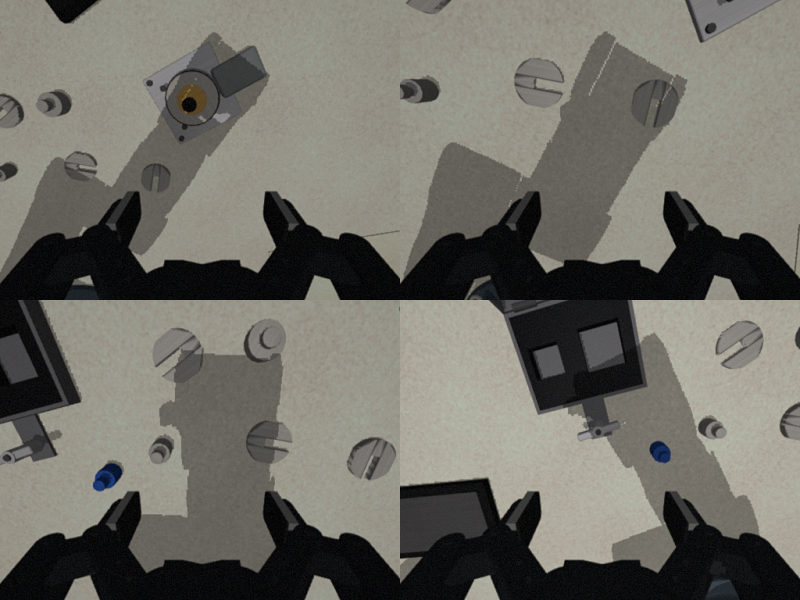

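The four wrist views show the following. Top-left has the rig with its head at (189,104). Top-right has discs B (540,83) and C (655,103). Bottom-left has disc A (178,355), the large knob (265,340), the small knob (161,450) and the blue one (107,476). Bottom-right has the case pockets at (548,360) and (602,345), and the turnbutton at (598,432). I'll enlarge these with a pixel grid.

```bash
cat >> h.py <<'E'
def crops(name,items,cols,T):
    out=[]
    for f,u,v,h in items:
        i=cv2.imread(f'pics/{f}.png'); i=cv2.copyMakeBorder(i,100,100,100,100,0)[v-h+100:v+h+100,u-h+100:u+h+100]
        i=np.clip(i.astype(float)*1.5,0,255).astype(np.uint8)
        i=cv2.resize(i,(T,T),interpolation=cv2.INTER_CUBIC); s=T/(2*h)
        for k in range(-h//10*10,h,10):
            for a,c in((0,u),(1,v)):
                g=(c//10*10+k)-c+h
                if 0<=g<2*h:
                    q=int((g+.5)*s); lab=str(c//10*10+k)
                    if a==0: cv2.line(i,(q,0),(q,6),(0,0,255),1); cv2.putText(i,lab,(q-8,16),0,.3,(0,0,255))
                    else: cv2.line(i,(0,q),(6,q),(0,0,255),1); cv2.putText(i,lab,(8,q+3),0,.3,(0,0,255))
        out.append(i)
    while len(out)%cols: out.append(out[0]*0)
    cv2.imwrite(f'pics/{name}.png',np.vstack([np.hstack(out[k:k+cols]) for k in range(0,len(out),cols)]))
E
python3 -c "
from h import *
crops('m2',[('w3',228,70,40),('w2',179,106,40),('w2',326,132,40),('w1',246,124,60),('w4',224,70,90),('w3',206,190,25)],3,266)"
```

```text
(no output)
```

View pics/m2.png

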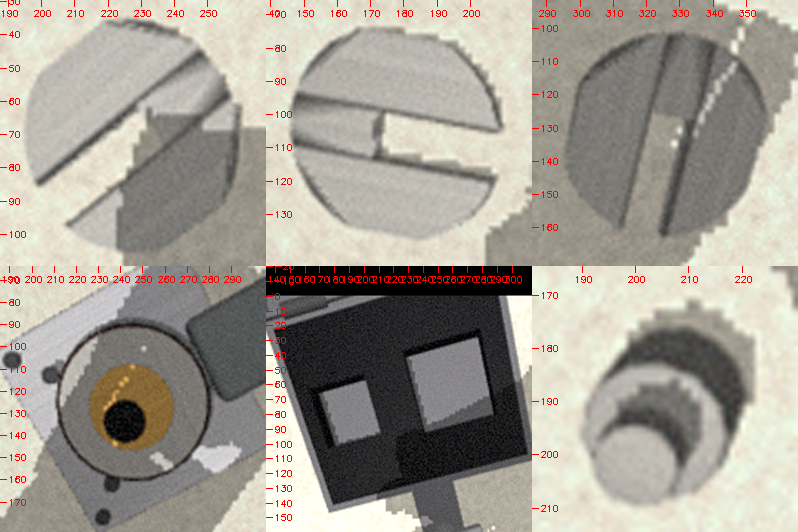

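Run:
```python
from h import *
def disc(f,m1,m2,o1,o2):
    P=[ray(f,*q,.01) for q in(m1,m2,o1,o2)]; c=sum(P)/4; d=(P[0]+P[1]-P[2]-P[3])/2
    print(c.round(4),'len',np.linalg.norm(d).round(4),'w',[np.linalg.norm(P[i]-P[i+1]).round(4) for i in(0,2)],'yaw',np.degrees(np.arctan2(d[1],d[0])).round(1))
disc('w3',(198.9,85.1),(207.6,96.9),(248.2,45.1),(256.1,57.2))
disc('w2',(209.5,104.9),(207.7,119),(148.1,93.5),(146,108.5))
disc('w2',(313.2,160.7),(324.3,162.5),(326.7,102),(339.6,104.4))
for n,f,u,v,z in[('head','w1',241.4,133.4,.142),('pan','w1',244.6,127.1,.078),('spec','w1',245.5,124.8,.06),('large','w3',339,51,.046),('small','w3',199.9,201.5,.046)]: print(n,ray(f,u,v,z).round(4))
def c4(x,y,z): return ray('w4',134+(x-266)/1.478-.5,-20+(y-266)/1.478-.5,z)
L=[c4(*p,.027) for p in((405,357),(479,331),(495,413),(423,432))]
S=[c4(*p,.027) for p in((318,393),(364,380),(381,433),(334,447))]
F=[c4(*p,.028) for p in((332,512),(531,455),(266+10,330))]
for Q in(L,S):
    print(sum(Q).round(4)/4,[np.linalg.norm(Q[i]-Q[i-1]).round(4) for i in range(4)], [np.degrees(np.arctan2(*(Q[i]-Q[j])[1::-1])).round(1) for i,j in((0,1),(3,2),(0,3),(1,2))])
print([f.round(4) for f in F],np.linalg.norm(F[0]-F[1]),np.degrees(np.arctan2(*(F[0]-F[1])[1::-1])))
V,K=load('w3')
crops('m3',[('w3',335,58,35),('w4',262,160,45),('w4',228,12,60)],3,266)
```

```text
[0.5454 0.0588 0.01  ] len 0.0577 w [np.float64(0.013), np.float64(0.0122)] yaw 126.0
[ 0.4375 -0.062   0.01  ] len 0.0594 w [np.float64(0.0134), np.float64(0.0142)] yaw -99.8
[ 0.4119 -0.2065  0.01  ] len 0.0579 w [np.float64(0.0117), np.float64(0.0128)] yaw 170.0
head [ 0.5717 -0.2846  0.142 ]
pan [ 0.572  -0.2845  0.078 ]
spec [ 0.5732 -0.2847  0.06  ]
large [ 0.5566 -0.034   0.046 ]
small [0.4301 0.0848 0.046 ]
[0.541275 0.251125 0.027   ] [np.float64(0.0493), np.float64(0.0524), np.float64(0.0523), np.float64(0.0528)] [np.float64(107.1), np.float64(103.7), np.float64(13.1), np.float64(13.6)]
[0.522525 0.32285  0.027   ] [np.float64(0.0367), np.float64(0.0337), np.float64(0.0359), np.float64(0.0359)] [np.float64(104.0), np.float64(105.3), np.float64(12.4), np.float64(15.9)]
[array([0.4533, 0.3413, 0.028 ]), array([0.4944, 0.1926, 0.028 ]), array([0.5743, 0.3673, 0.028 ])] 0.1542865169176191 105.42859751391785
```

View pics/m3.png

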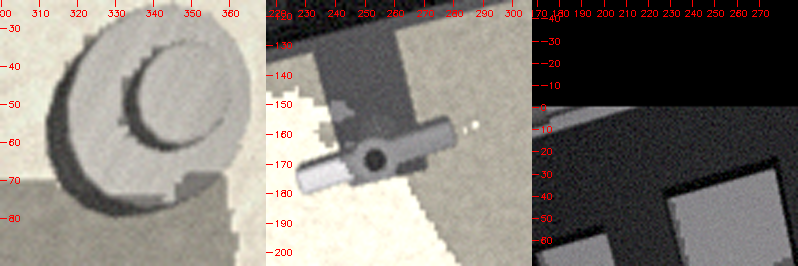

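Run:
```python
from h import *
print('large',ray('w3',349,46.5,.046).round(4))
g=lambda x,y:ray('w4',217+(x-266)/2.956-.5,115+y/2.956-.5,.052)
p,a,b=g(375,159),g(302,180),g(452,130)
print(p.round(4),a,b,np.degrees(np.arctan2(*(b-a)[1::-1])),np.linalg.norm(a-b))
# case frame check: yaw 15
c=np.array([.5413,.2511]);e=np.array([np.cos(np.radians(15)),np.sin(np.radians(15))]);n=np.array([-e[1],e[0]])
for q in ((.5225,.3229),(.4533,.3413),(.4944,.1926),p[:2]): d=np.array(q)-c; print(d@e,d@n)
```

```text
large [ 0.5597 -0.0416  0.046 ]
[0.4331 0.2566 0.052 ] [0.42535659 0.28311767 0.052     ] [0.44357799 0.2291299  0.052     ] -71.34995733046354 0.056979808901170895
0.0004238019041264758 0.07421927237548254
-0.061655994845190666 0.1099025855002958
-0.060442835391454765 -0.04436804762260227
-0.10310301408059233 0.03330694866128885
```

```bash
python3 -c "
from h import *
plan((.4301,.0848,.12,90),(.4301,.0848,.056,90),(.4301,.0848,.15,90))"
```

```text
[0.0209, 0.3316, 0.2004] [-0.0, 0.0002, -1.001]
[0.021, 0.3315, 0.3284] [-0.0, 0.0002, -1.001]
[0.0209, 0.3316, 0.1404] [-0.0, 0.0002, -1.001]
```

Request:
drive_tool --travel '[[0.021,0.332,0.2],[0.021,0.332,0.2],[0.021,0.332,0.2],[0.021,0.332,0.2],[0.021,0.332,0.2],[0.021,0.332,0.2],[0.021,0.332,0.2],[0.021,0.332,0.2],[0.021,0.332,0.2],[0.021,0.332,0.2],[0.021,0.332,0.26],[0.021,0.332,0.328],[0.021,0.332,0.328],[0.021,0.332,0.328],[0.021,0.332,0.328],[0.021,0.332,0.328],[0.021,0.332,0.328],[0.021,0.332,0.328],[0.021,0.332,0.328]]' --angular '[[0,0,-1],[0,0,-1],[0,0,-1],[0,0,-1],[0,0,-1],[0,0,-1],[0,0,-1],[0,0,-1],[0,0,-1],[0,0,-1],[0,0,-1],[0,0,-1],[0,0,-1],[0,0,-1],[0,0,-1],[0,0,-1],[0,0,-1],[0,0,-1],[0,0,-1]]' --gripper '[45,45,45,45,45,45,45,45,45,45,45,45,45,0,0,0,0,0,0]' --grip_force 60

```text
clock: 6.98
tcp_pos: [0.4308, 0.0854, 0.0575]
eef_rot: [[0.001, 1.0, 0.002], [1.0, -0.001, 0.0], [0.0, 0.002, -1.0]]
contact_force: [-1.8, 0.3, 7.7]
gripper_width: 0.013
grip_force: 58.5
```

```bash
python3 -c "
from h import *
st()
plan((.4301,.0848,.12,90),(.5225,.3229,.12,90),(.5225,.3229,.062,90))"
```

```text
t7.0 [0.4308 0.0854 0.0575] yaw89.96 tilt [0.002  0.0002] F [-1.8  0.3  7.7] w13.0 g58.5 q [0.09 0.5  2.07 0.   0.57 0.09]
[-0.0011, -0.0012, -0.1251] [0.0012, -0.0001, -0.0005]
[0.4752, 0.1833, -0.1246] [0.0012, -0.0001, -0.0005]
[0.4752, 0.1831, -0.0086] [0.0012, -0.0001, -0.0005]
```

```bash
python3 -c "
from h import *
snap('wrist','w5'); i=cv2.imread('pics/w5.png')[100:384,100:420]; i=np.clip(i*1.8,0,255).astype(np.uint8); cv2.imwrite('pics/w5c.png',cv2.resize(i,None,fx=1.6,fy=1.6))"
```

```text
(no output)
```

View pics/w5c.png

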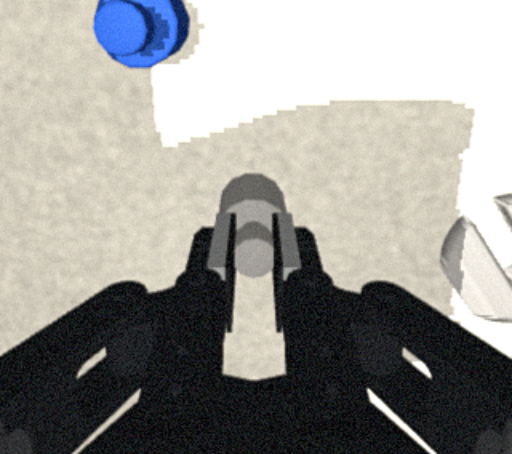

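The wrist view shows the small steel knob centred between the pads, with its top at crop (253,257). The blue one is apart at (135,28).

Request:
drive_tool --travel '[[0,0,-0.06],[0,0,-0.125],[0.1,0.04,-0.125],[0.2,0.08,-0.125],[0.3,0.12,-0.125],[0.4,0.155,-0.125],[0.475,0.183,-0.125],[0.475,0.183,-0.125],[0.475,0.183,-0.125]]' --angular '[[0,0,0],[0,0,0],[0,0,0],[0,0,0],[0,0,0],[0,0,0],[0,0,0],[0,0,0],[0,0,0]]' --gripper '[0,0,0,0,0,0,0,0,0]'

```text
clock: 8.15
tcp_pos: [0.5214, 0.3223, 0.119]
eef_rot: [[0.0, 1.0, -0.0], [1.0, -0.0, -0.0], [-0.0, -0.0, -1.0]]
contact_force: [1.3, -0.5, -1.3]
gripper_width: 0.013
grip_force: 58.9
```

```bash
python3 -c "
from h import *
st()
plan((.5225,.3229,.0632,90),(.5225,.3229,.13,90))
print(cv2.imwrite('pics/z.png',snap('wrist','w6')[:,:,::-1]))"
```

```text
t8.2 [0.5214 0.3223 0.119 ] yaw89.98 tilt [-0.0004 -0.0003] F [ 1.3 -0.5 -1.3] w13.0 g58.9 q [ 0.48  0.63  1.59 -0.    0.93  0.48]
[0.0012, 0.0023, 0.1116] [-0.0002, 0.0002, -0.0003]
[0.0012, 0.0022, -0.022] [-0.0002, 0.0002, -0.0003]
True
```

Request:
drive_tool --travel '[[0.001,0.002,0.06],[0.001,0.002,0.1],[0.001,0.002,0.113],[0.001,0.002,0.113],[0.001,0.002,0.113]]' --angular '[[0,0,0],[0,0,0],[0,0,0],[0,0,0],[0,0,0]]' --gripper '[0,0,0,0,0]'

```text
clock: 8.82
tcp_pos: [0.523, 0.3233, 0.0628]
eef_rot: [[0.0, 1.0, 0.001], [1.0, -0.0, 0.0], [0.0, 0.001, -1.0]]
contact_force: [-0.9, 0.0, -1.6]
gripper_width: 0.0128
grip_force: 59.0
```

```bash
python3 -c "
from h import *
st()
plan((.5225,.3229,.13,90),(.52,.14,.19,90))"
```

```text
t8.8 [0.523  0.3233 0.0628] yaw89.97 tilt [0.0007 0.0003] F [-0.9  0.  -1.6] w12.8 g59.0 q [ 0.48  0.71  1.6  -0.    0.83  0.48]
[-0.0007, -0.001, -0.1344] [0.0004, -0.0002, -0.0003]
[-0.3664, -0.0057, -0.2545] [0.0004, -0.0002, -0.0003]
```

Request:
drive_tool --travel '[[0,0,0.001],[0,0,0.001],[0,0,0.001],[0,0,-0.03],[0,0,-0.13],[-0.12,-0.005,-0.2],[-0.24,-0.005,-0.255],[-0.366,-0.005,-0.255],[-0.366,-0.005,-0.255],[-0.366,-0.005,-0.255]]' --angular '[[0,0,0],[0,0,0],[0,0,0],[0,0,0],[0,0,0],[0,0,0],[0,0,0],[0,0,0],[0,0,0],[0,0,0]]' --gripper '[30,30,30,35,40,45,45,45,45,45]'

```text
clock: 10.07
tcp_pos: [0.5204, 0.1401, 0.1906]
eef_rot: [[0.002, 1.0, 0.001], [1.0, -0.002, 0.0], [0.0, 0.001, -1.0]]
contact_force: [-0.5, -0.3, 0.3]
gripper_width: 0.0454
grip_force: 0.0
```

```bash
python3 -c "
from h import *
st()
snap('wrist','w7')
plan((.5597,-.0416,.13,90),(.5597,-.0416,.0585,90))"
```

```text
t10.1 [0.5204 0.1401 0.1906] yaw89.91 tilt [0.001  0.0003] F [-0.5 -0.3  0.3] w45.4 g0.0 q [0.18 0.41 1.75 0.   0.99 0.18]
[-0.3649, 0.0788, 0.1205] [0.0004, -0.0002, -0.0003]
[-0.365, 0.0787, 0.2635] [0.0004, -0.0002, -0.0003]
```

View pics/w7.png

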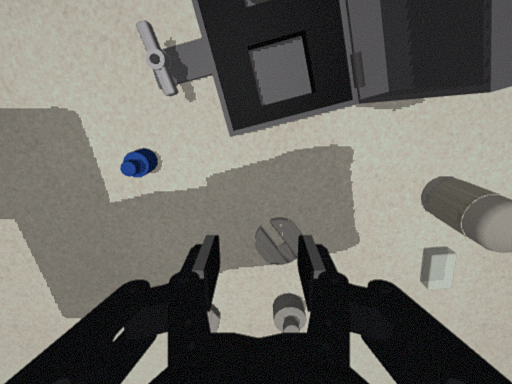

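```bash
python3 -c "
from h import *
print(proj('w7',(.5597,-.0416,.046)),proj('w7',(.5597,-.0416,.0)),proj('w7',(.5454,.0588,.01)),proj('w7',(.4375,-.062,.01)),ray('w7',283,71,.004),proj('w7',(.5225,.3229,.05)))"
```

```text
[291.50486307 332.19980843] [287.62538711 305.41093259] [279.27919526 243.20858113] [197.48785209 323.16324391] [0.54539635 0.25157335 0.004     ] [260.98412009 -35.36577914]
```

The view shows the large pocket at (282,71), the turnbutton at (155,58), disc A at (278,240) and the large knob at (290,318). They are all where I expected them.

Request:
drive_tool --travel '[[-0.12,0.026,0.04],[-0.24,0.052,0.08],[-0.365,0.079,0.12],[-0.365,0.079,0.12],[-0.365,0.079,0.12],[-0.365,0.079,0.2],[-0.365,0.079,0.262],[-0.365,0.079,0.262],[-0.365,0.079,0.262],[-0.365,0.079,0.262],[-0.365,0.079,0.262],[-0.365,0.079,0.262],[-0.365,0.079,0.262],[-0.365,0.079,0.2],[-0.365,0.079,0.12],[-0.365,0.079,0.12]]' --angular '[[0,0,0],[0,0,0],[0,0,0],[0,0,0],[0,0,0],[0,0,0],[0,0,0],[0,0,0],[0,0,0],[0,0,0],[0,0,0],[0,0,0],[0,0,0],[0,0,0],[0,0,0],[0,0,0]]' --gripper '[50,50,50,50,50,50,50,50,0,0,0,0,0,0,0,0]'

```text
clock: 12.12
tcp_pos: [0.5613, -0.0423, 0.1333]
eef_rot: [[0.0, 1.0, 0.006], [1.0, -0.0, -0.001], [-0.001, 0.006, -1.0]]
contact_force: [-0.2, -0.2, -3.0]
gripper_width: 0.0164
grip_force: 59.4
```

```bash
python3 -c "
from h import *
st()
plan((.543,.2513,.13,90),(.543,.2513,.0645,90))"
```

```text
t12.1 [ 0.5613 -0.0423  0.1333] yaw89.98 tilt [ 0.0062 -0.0009] F [-0.2 -0.2 -3. ] w16.4 g59.4 q [-0.16  0.53  1.72  0.    0.88 -0.16]
[0.5873, -0.0367, 0.0058] [0.0039, 0.0006, -0.0002]
[0.5874, -0.0375, 0.1368] [0.0039, 0.0006, -0.0002]
```

Request:
drive_tool --travel '[[0.12,-0.007,0],[0.24,-0.014,0],[0.36,-0.021,0],[0.48,-0.028,0],[0.586,-0.035,0],[0.586,-0.035,0],[0.586,-0.035,0],[0.586,-0.035,0.07],[0.586,-0.035,0.131],[0.586,-0.035,0.131],[0.586,-0.035,0.131]]' --angular '[[0,0,0],[0,0,0],[0,0,0],[0,0,0],[0,0,0],[0,0,0],[0,0,0],[0,0,0],[0,0,0],[0,0,0],[0,0,0]]' --gripper '[0,0,0,0,0,0,0,0,0,0,0]'

```text
clock: 13.5
tcp_pos: [0.5428, 0.25, 0.0648]
eef_rot: [[0.002, 1.0, 0.001], [1.0, -0.002, 0.0], [0.0, 0.001, -1.0]]
contact_force: [0.1, 0.5, -1.5]
gripper_width: 0.0172
grip_force: 69.3
```

```bash
python3 -c "
from h import *
st()
plan((.543,.2513,.18,90),(.545,.21,.22,90))"
```

```text
t13.5 [0.5428 0.25   0.0648] yaw89.91 tilt [0.0006 0.0001] F [ 0.1  0.5 -1.5] w17.2 g69.3 q [ 0.35  0.68  1.65 -0.    0.81  0.36]
[0.0026, 0.0006, -0.2304] [0.0004, -0.0001, -0.001]
[-0.0799, 0.0048, -0.3104] [0.0004, -0.0001, -0.001]
```

Request:
drive_tool --travel '[[0,0,0],[0,0,0],[0,0,0],[0,0,-0.03],[0,0,-0.13],[0,0,-0.23],[-0.08,0.0,-0.31],[-0.08,0,-0.31],[-0.08,0,-0.31]]' --angular '[[0,0,0],[0,0,0],[0,0,0],[0,0,0],[0,0,0],[0,0,0],[0,0,0],[0,0,0],[0,0,0]]' --gripper '[35,35,35,40,45,85,85,85,85]'

```text
clock: 14.62
tcp_pos: [0.542, 0.2109, 0.2194]
eef_rot: [[0.001, 1.0, -0.0], [1.0, -0.001, 0.0], [0.0, -0.0, -1.0]]
contact_force: [-0.2, -0.2, -0.0]
gripper_width: 0.0847
grip_force: 0.0
```

```bash
python3 -c "
from h import *
st()
snap('wrist','w8');i=cv2.imread('pics/w8.png')[0:240,100:420]; i=np.clip(i*1.8,0,255).astype(np.uint8); cv2.imwrite('pics/w8c.png',cv2.resize(i,None,fx=1.8,fy=1.8))
print(proj('w8',(.5225,.3229,.05)),proj('w8',(.543,.2513,.05)))
"
```

```text
t14.6 [0.542  0.2109 0.2194] yaw89.96 tilt [-0.      0.0002] F [-0.2 -0.2 -0. ] w84.7 g0.0 q [0.29 0.45 1.61 0.   1.09 0.29]
[238.38694394  68.522294  ] [259.76574297 143.77534806]
```

View pics/w8c.png

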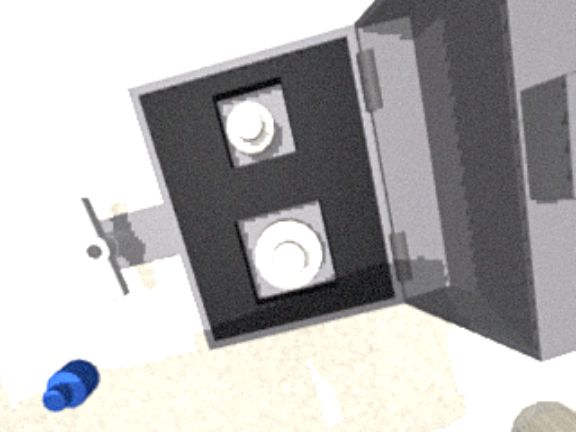

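Both masses stand upright in their own pockets, large at (288,257) and small at (250,122). Next come the discs, starting with C.

```bash
python3 -c "
from h import *
plan((.4119,-.2065,.12,170),(.4119,-.2065,.034,170))"
```

```text
[-0.8352, -0.2593, 0.1978] [-0.0007, -0.0004, -0.889]
[-0.8352, -0.2591, 0.3698] [-0.0007, -0.0004, -0.889]
```

Request:
drive_tool --travel '[[-0.12,-0.03,0],[-0.23,-0.07,0],[-0.34,-0.1,0.05],[-0.45,-0.14,0.1],[-0.56,-0.17,0.15],[-0.67,-0.21,0.198],[-0.78,-0.24,0.198],[-0.835,-0.259,0.198],[-0.835,-0.259,0.198],[-0.835,-0.259,0.198],[-0.835,-0.259,0.198],[-0.835,-0.259,0.3],[-0.835,-0.259,0.37],[-0.835,-0.259,0.37],[-0.835,-0.259,0.37]]' --angular '[[0,0,-0.1],[0,0,-0.2],[0,0,-0.3],[0,0,-0.4],[0,0,-0.5],[0,0,-0.6],[0,0,-0.7],[0,0,-0.8],[0,0,-0.889],[0,0,-0.889],[0,0,-0.889],[0,0,-0.889],[0,0,-0.889],[0,0,-0.889],[0,0,-0.889]]' --gripper '[66,66,66,66,66,66,66,66,66,66,66,66,66,66,66]'

```text
clock: 16.55
tcp_pos: [0.4132, -0.2067, 0.0353]
eef_rot: [[-0.985, 0.174, 0.001], [0.174, 0.985, -0.0], [-0.001, -0.0, -1.0]]
contact_force: [-0.7, 0.5, 0.3]
gripper_width: 0.0661
grip_force: 0.0
```

```bash
python3 -c "
from h import *
st();snap('wrist','w9')
cv2.imwrite('pics/w9c.png',cv2.resize(np.clip(cv2.imread('pics/w9.png')[150:384,120:400]*1.8,0,255).astype(np.uint8),None,fx=2,fy=2,interpolation=2))
plan((.4119,-.2065,.028,170))"
```

```text
t16.6 [ 0.4132 -0.2067  0.0353] yaw169.97 tilt [ 0.0008 -0.0005] F [-0.7  0.5  0.3] w66.1 g0.0 q [-0.56  0.57  2.02  0.    0.55 -1.96]
[0.003, 0.0003, 0.0152] [-0.0005, 0.0011, -0.0003]
```

View pics/w9c.png

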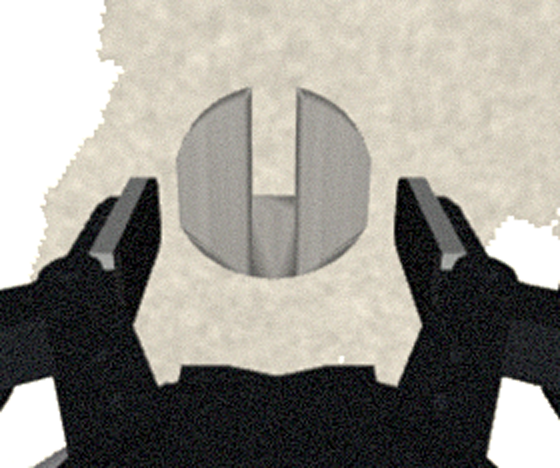

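The disc is centred between the jaws, with its slot vertical at crop (274,90–277).

```bash
python3 -c "
from h import *
g=lambda x,y:ray('w9',120+x/2-.25,150+y/2-.25,.01)
m=(g(250,90)+g(297,90))/2;o=(g(249,276)+g(296,276))/2
print(m,o,(m+o)/2,np.linalg.norm(m-o)); d=m-o;print(np.degrees(np.arctan2(d[1],d[0])))"
```

```text
[ 0.3809555  -0.20120022  0.01      ] [ 0.44042315 -0.21217545  0.01      ] [ 0.41068933 -0.20668783  0.01      ] 0.06047195660783308
169.54327096410023
```

Request:
drive_tool --travel '[[0.004,0,0.006],[0.004,0,0.012],[0.004,0,0.012],[0.004,0,0.012]]' --angular '[[0,0,0],[0,0,0],[0,0,0],[0,0,0]]' --gripper '[60,60,60,60]'

```text
clock: 17.1
tcp_pos: [0.4107, -0.2064, 0.0284]
eef_rot: [[-0.985, 0.174, 0.0], [0.174, 0.985, -0.0], [-0.0, -0.0, -1.0]]
contact_force: [0.5, 0.5, 1.1]
gripper_width: 0.0599
grip_force: 0.0
```

```bash
python3 -c "
from h import *
st()"
```

```text
t17.1 [ 0.4107 -0.2064  0.0284] yaw169.98 tilt [ 0.0001 -0.0001] F [0.5 0.5 1.1] w59.9 g0.0 q [-0.57  0.58  2.02 -0.    0.54 -1.96]
```

Request:
drive_tool --travel '[[0,0,0.004],[0,0,0.004],[0,0,0.004]]' --angular '[[0,0,0],[0,0,0],[0,0,0]]' --gripper '[58,58,58]'

```text
clock: 17.48
tcp_pos: [0.4106, -0.2063, 0.0262]
eef_rot: [[-0.985, 0.174, -0.0], [0.174, 0.985, 0.0], [0.0, 0.0, -1.0]]
contact_force: [0.6, -0.4, -0.5]
gripper_width: 0.0579
grip_force: 0.3
```

Request:
drive_tool --travel '[[0,0,0.004],[0,0,0.004],[0,0,0.004]]' --angular '[[0,0,0],[0,0,0],[0,0,0]]' --gripper '[58,58,58]'

```text
clock: 17.85
tcp_pos: [0.4105, -0.2063, 0.0242]
eef_rot: [[-0.985, 0.174, -0.0], [0.174, 0.985, 0.0], [0.0, 0.0, -1.0]]
contact_force: [-0.2, -0.2, -0.5]
gripper_width: 0.0576
grip_force: 0.3
```

Request:
drive_tool --travel '[[0,0,0.004],[0,0,0.004],[0,0,0.004]]' --angular '[[0,0,0],[0,0,0],[0,0,0]]' --gripper '[58,58,58]'

```text
clock: 18.23
tcp_pos: [0.4106, -0.2063, 0.0223]
eef_rot: [[-0.985, 0.174, -0.0], [0.174, 0.985, 0.0], [0.0, 0.0, -1.0]]
contact_force: [-0.7, -1.6, -0.2]
gripper_width: 0.0581
grip_force: 0.2
```

Request:
drive_tool --travel '[[0,0,0.004],[0,0,0.004],[0,0,0.004]]' --angular '[[0,0,0],[0,0,0],[0,0,0]]' --gripper '[58,58,58]'

```text
clock: 18.6
tcp_pos: [0.4107, -0.2063, 0.0204]
eef_rot: [[-0.985, 0.174, 0.0], [0.174, 0.985, -0.0], [-0.0, -0.0, -1.0]]
contact_force: [-1.5, 0.7, 4.8]
gripper_width: 0.0581
grip_force: 2.6
```

Fingertip contact comes at TCP z of about 0.0207 with 58 mm opening. I'll back up 3 mm and grip.

Request:
drive_tool --travel '[[0,0,-0.006],[0,0,-0.006],[0,0,-0.006],[0,0,-0.006],[0,0,-0.006],[0,0,-0.006]]' --angular '[[0,0,0],[0,0,0],[0,0,0],[0,0,0],[0,0,0],[0,0,0]]' --gripper '[58,58,50,50,50,50]' --grip_force 80

```text
clock: 19.35
tcp_pos: [0.4107, -0.2064, 0.024]
eef_rot: [[-0.985, 0.174, 0.0], [0.174, 0.985, -0.0], [-0.0, -0.0, -1.0]]
contact_force: [-4.3, 1.9, 17.3]
gripper_width: 0.0536
grip_force: 81.0
```

```bash
cat >> h.py <<'E'
S=np.array([.572,-.2846])
def ins(m,yaw,z,zs,off=.075):
    d=np.array([np.cos(np.radians(m)),np.sin(np.radians(m))])
    a=S-off*d; plan((*a,zs,yaw),(*a,z,yaw),(*(S-.012*d),z,yaw),(*S,z,yaw))
E
python3 -c "
from h import *
st();ins(170,170,.1065,.2)"
```

```text
t19.4 [ 0.4107 -0.2064  0.024 ] yaw169.99 tilt [ 0.0002 -0.0001] F [-4.3  1.9 17.3] w53.6 g81.0 q [-0.57  0.59  2.02 -0.    0.53 -1.96]
[-0.495, -0.098, -0.3519] [-0.0001, 0.0001, -0.0001]
[-0.495, -0.098, -0.1649] [-0.0001, 0.0001, -0.0001]
[-0.369, -0.098, -0.1649] [-0.0001, 0.0001, -0.0001]
[-0.345, -0.098, -0.1649] [-0.0001, 0.0001, -0.0001]
```

Request:
drive_tool --travel '[[0,0,-0.1],[0,0,-0.2],[0,0,-0.3],[0,0,-0.352],[-0.1,-0.02,-0.352],[-0.2,-0.04,-0.352],[-0.3,-0.06,-0.352],[-0.4,-0.08,-0.352],[-0.495,-0.098,-0.352],[-0.495,-0.098,-0.352],[-0.495,-0.098,-0.352],[-0.495,-0.098,-0.26],[-0.495,-0.098,-0.165],[-0.495,-0.098,-0.165],[-0.495,-0.098,-0.165]]' --angular '[[0,0,0],[0,0,0],[0,0,0],[0,0,0],[0,0,0],[0,0,0],[0,0,0],[0,0,0],[0,0,0],[0,0,0],[0,0,0],[0,0,0],[0,0,0],[0,0,0],[0,0,0]]' --gripper '[50,50,50,50,50,50,50,50,50,50,50,50,50,50,50]'

```text
clock: 21.22
tcp_pos: [0.6463, -0.298, 0.1082]
eef_rot: [[-0.985, 0.174, 0.002], [0.174, 0.985, -0.001], [-0.002, -0.001, -1.0]]
contact_force: [-0.4, -0.2, -1.0]
gripper_width: 0.0531
grip_force: 86.8
```

```bash
python3 -c "
from h import *
st();ins(170,170,.1065,.2);snap('wrist','w10')
cv2.imwrite('pics/w10c.png',cv2.resize(np.clip(cv2.imread('pics/w10.png')[60:384,80:440]*1.6,0,255).astype(np.uint8),None,fx=1.8,fy=1.8,interpolation=2))"
```

```text
t21.2 [ 0.6463 -0.298   0.1082] yaw169.98 tilt [ 0.0022 -0.0012] F [-0.4 -0.2 -1. ] w53.1 g86.8 q [-0.5   0.8   1.29 -0.    1.05 -1.89]
[0.0006, 0.0004, -0.1835] [-0.0005, 0.0015, -0.0002]
[0.0011, 0.0006, 0.0035] [-0.0005, 0.0015, -0.0002]
[0.1271, 0.0005, 0.0032] [-0.0005, 0.0015, -0.0002]
[0.1511, 0.0005, 0.0031] [-0.0005, 0.0015, -0.0002]
```

View pics/w10c.png

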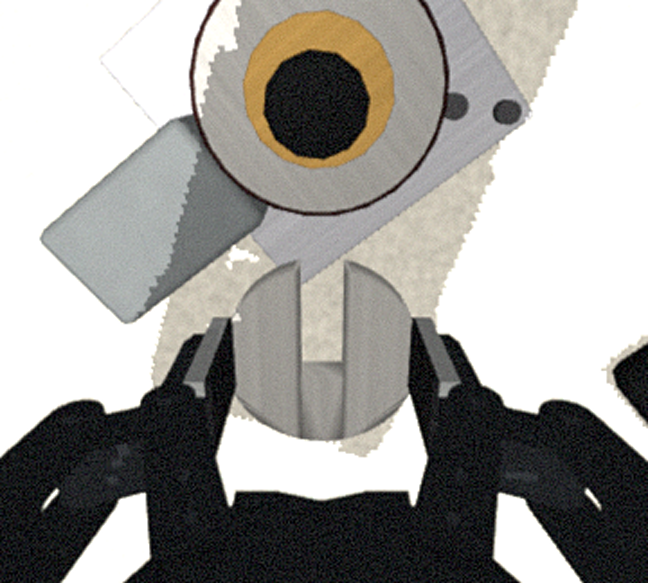

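The disc sits square in the grip with its slot at crop x of about 323. The stem head is at (317,104) and the pan at (319,90). I'll work out the lateral error.

```bash
python3 -c "
from h import *
g=lambda x,y,z:ray('w10',80+x/1.8-.3,60+y/1.8-.3,z)
z=.1082-.024+.01
m=(g(300,262,z)+g(346,262,z))/2;o=(g(299,438,z)+g(346,438,z))/2
o_=env.get_obs();R=o_['eef_rot'];p=o_['tcp_pos']
for n,q in(('head',g(317,104,.142)),('pan',g(319,89,.078)),('spec',g(319.5,82,.06)),('m',m),('o',o),('c',(m+o)/2)): print(n,q.round(4),(R.T@(q-p)).round(4))"
```

```text
head [ 0.571  -0.2846  0.142 ] [ 0.0768  0.0002 -0.0335]
pan [ 0.5702 -0.2845  0.078 ] [0.0778 0.0002 0.0305]
spec [ 0.5685 -0.2841  0.06  ] [0.0796 0.0003 0.0484]
m [ 0.6162 -0.2914  0.0942] [0.0312 0.0013 0.0144]
o [ 0.6759 -0.3021  0.0942] [-0.0294  0.0012  0.0146]
c [ 0.6461 -0.2968  0.0942] [0.0009 0.0013 0.0145]
```

Request:
drive_tool --travel '[[0.03,-0.002,0],[0.06,-0.002,0],[0.08,-0.002,0],[0.1,-0.002,0],[0.12,-0.002,0],[0.135,-0.002,0],[0.145,-0.002,0],[0.152,-0.002,0],[0.152,-0.002,0],[0.152,-0.002,0]]' --angular '[[0,0,0],[0,0,0],[0,0,0],[0,0,0],[0,0,0],[0,0,0],[0,0,0],[0,0,0],[0,0,0],[0,0,0]]' --gripper '[50,50,50,50,50,50,50,50,50,50]'

```text
clock: 22.52
tcp_pos: [0.571, -0.2855, 0.1058]
eef_rot: [[-0.985, 0.174, 0.0], [0.174, 0.985, -0.0], [-0.0, -0.0, -1.0]]
contact_force: [-0.8, -0.6, -1.0]
gripper_width: 0.0531
grip_force: 86.9
```

```bash
python3 -c "
from h import *
st()"
```

```text
t22.5 [ 0.571  -0.2855  0.1058] yaw169.99 tilt [ 0.0002 -0.0001] F [-0.8 -0.6 -1. ] w53.1 g86.9 q [-0.54  0.68  1.52  0.    0.94 -1.93]
```

Request:
drive_tool --travel '[[0,0,0.004],[0,0,0.006],[0,0,0.006]]' --angular '[[0,0,0],[0,0,0],[0,0,0]]' --gripper '[50,50,50]'

```text
clock: 22.9
tcp_pos: [0.5708, -0.2854, 0.1026]
eef_rot: [[-0.985, 0.174, -0.0], [0.174, 0.985, 0.0], [0.0, 0.0, -1.0]]
contact_force: [-0.1, 0.2, -1.9]
gripper_width: 0.053
grip_force: 86.9
```

Request:
drive_tool --travel '[[0,0,0.002],[0,0,0.002]]' --angular '[[0,0,0],[0,0,0]]' --gripper '[50,50]'

```text
clock: 23.15
tcp_pos: [0.5709, -0.2854, 0.1022]
eef_rot: [[-0.985, 0.174, 0.0], [0.174, 0.985, -0.0], [-0.0, -0.0, -1.0]]
contact_force: [-2.5, 1.8, 3.4]
gripper_width: 0.0535
grip_force: 87.4
```

Request:
drive_tool --travel '[[0,0,0],[0,0,0],[0,0,-0.002],[0,0,-0.05],[0,0,-0.15],[0,0,-0.22],[0,0,-0.22],[0,0,-0.22]]' --angular '[[0,0,0],[0,0,0],[0,0,0],[0,0,0],[0,0,0],[0,0,0],[0,0,0],[0,0,0]]' --gripper '[66,66,66,66,66,66,66,66]'

```text
clock: 24.15
tcp_pos: [0.5704, -0.2852, 0.211]
eef_rot: [[-0.985, 0.174, -0.001], [0.174, 0.985, 0.001], [0.001, 0.0, -1.0]]
contact_force: [-0.0, 0.8, 0.4]
gripper_width: 0.0656
grip_force: 0.0
```

```bash
python3 -c "
from h import *
st();snap('scene','s1');plan((.4375,-.062,.12,80.2),(.4375,-.062,.034,80.2))"
```

```text
t24.1 [ 0.5704 -0.2852  0.211 ] yaw169.98 tilt [-0.0009  0.0006] F [-0.   0.8  0.4] w65.6 g0.0 q [-0.54  0.56  1.45  0.    1.14 -1.93]
[0.3389, 0.3932, 0.182] [-0.0006, -0.0013, 0.9976]
[0.3386, 0.3931, 0.354] [-0.0006, -0.0013, 0.9976]
```

Request:
drive_tool --travel '[[0.04,0.04,0],[0.08,0.08,0],[0.12,0.13,0],[0.16,0.18,0.04],[0.2,0.23,0.08],[0.24,0.28,0.12],[0.28,0.33,0.16],[0.32,0.37,0.18],[0.339,0.393,0.18],[0.339,0.393,0.18],[0.339,0.393,0.18],[0.339,0.393,0.27],[0.339,0.393,0.34],[0.339,0.393,0.352],[0.339,0.393,0.352]]' --angular '[[0,0,0.1],[0,0,0.2],[0,0,0.3],[0,0,0.4],[0,0,0.5],[0,0,0.6],[0,0,0.7],[0,0,0.8],[0,0,0.9],[0,0,0.998],[0,0,0.998],[0,0,0.998],[0,0,0.998],[0,0,0.998],[0,0,0.998]]' --gripper '[66,66,66,66,66,66,66,66,66,66,66,66,66,66,66]'

```text
clock: 26.08
tcp_pos: [0.4382, -0.0625, 0.0361]
eef_rot: [[0.169, 0.986, -0.0], [0.986, -0.169, 0.0], [0.0, -0.0, -1.0]]
contact_force: [0.5, -0.3, -0.2]
gripper_width: 0.0662
grip_force: 0.0
```

Run:
```python
from h import *
st();snap('wrist','w11')
# compare slot picture with w9 alignment: template of C view rotated 180 (mouth opposite) -> just rectangle detection of disc
c=np.array([.4375,-.062]);m=np.radians(-99.8);d=np.array([np.cos(m),np.sin(m)]);n=np.array([-d[1],d[0]])
V,K=load('w11');I=cv2.cvtColor(cv2.imread('pics/w11.png'),cv2.COLOR_BGR2GRAY).astype(float)
# rectify top plane z=.01 into disc frame, 0.5 mm/px, +-50mm
yy,xx=np.mgrid[-50:50:.5,-50:50:.5]/1e3
P=np.stack([c[0]+xx*d[0]+yy*n[0],c[1]+xx*d[1]+yy*n[1],0*xx+.01],-1)
q=(P@V[:3,:3].T+V[:3,3])@K.T; q=(q[...,:2]/q[...,2:]).astype(np.float32)
cv2.imwrite('pics/rect.png',np.clip(cv2.resize(cv2.remap(cv2.imread('pics/w11.png'),q[...,0],q[...,1],1),(600,600))*1.6,0,255))
```

```text
t26.1 [ 0.4382 -0.0625  0.0361] yaw80.25 tilt [-0.0004  0.0001] F [ 0.5 -0.3 -0.2] w66.2 g0.0 q [-0.25  0.55  2.06  0.    0.53 -0.08][ WARN:0@0.347] global loadsave.cpp:1063 imwrite_ Unsupported depth image for selected encoder is fallbacked to CV_8U.
```

View pics/rect.png

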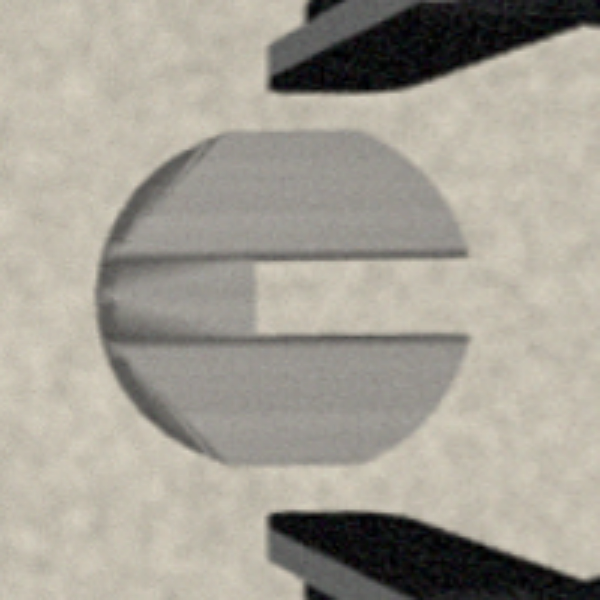

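The rectified view of disc B shows it level. The flats run from y=130 to 464 px and the slot from 257 to 337, so it sits about 1 mm off in x. Gripping it now.

Request:
drive_tool --travel '[[0.003,0,0.012],[0.003,0,0.0225],[0.003,0,0.0225],[0.003,0,0.0225],[0.003,0,0.0225],[0.003,0,0.0225],[0.003,0,0.0225],[0.003,0,0.0225],[0.003,0,0.0225]]' --angular '[[0,0,0],[0,0,0],[0,0,0],[0,0,0],[0,0,0],[0,0,0],[0,0,0],[0,0,0],[0,0,0]]' --gripper '[63,62,60,58,58,50,50,50,50]'

```text
clock: 27.25
tcp_pos: [0.4384, -0.061, 0.0253]
eef_rot: [[0.171, 0.985, 0.0], [0.985, -0.171, -0.0], [-0.0, 0.0, -1.0]]
contact_force: [-4.3, 0.7, 16.1]
gripper_width: 0.053
grip_force: 80.7
```

```bash
cat >> h.py <<'E'
S=np.array([.5705,-.2849])
E
python3 -c "
from h import *
st();ins(290,110,.1165,.2)"
```

```text
t27.2 [ 0.4384 -0.061   0.0253] yaw80.17 tilt [ 0.0003 -0.0001] F [-4.3  0.7 16.1] w53.0 g80.7 q [-0.24  0.57  2.06 -0.    0.5  -0.07]
[-0.2661, 0.2623, -0.3493] [0.0002, 0.0001, -0.3314]
[-0.2661, 0.2622, -0.1823] [0.0002, 0.0001, -0.3314]
[-0.3754, 0.3249, -0.1822] [0.0002, 0.0001, -0.3314]
[-0.3962, 0.3369, -0.1822] [0.0002, 0.0001, -0.3314]
```

Request:
drive_tool --travel '[[0,0,-0.1],[0,0,-0.2],[0,0,-0.3],[0,0,-0.349],[-0.05,0.05,-0.349],[-0.11,0.11,-0.349],[-0.17,0.17,-0.349],[-0.23,0.23,-0.349],[-0.266,0.262,-0.349],[-0.266,0.262,-0.349],[-0.266,0.262,-0.349],[-0.266,0.262,-0.26],[-0.266,0.262,-0.184],[-0.266,0.262,-0.184],[-0.266,0.262,-0.184],[-0.266,0.262,-0.184]]' --angular '[[0,0,0],[0,0,0],[0,0,0],[0,0,0],[0,0,-0.08],[0,0,-0.16],[0,0,-0.24],[0,0,-0.331],[0,0,-0.331],[0,0,-0.331],[0,0,-0.331],[0,0,-0.331],[0,0,-0.331],[0,0,-0.331],[0,0,-0.331],[0,0,-0.331]]' --gripper '[50,50,50,50,50,50,50,50,50,50,50,50,50,50,50,50]'

```text
clock: 29.25
tcp_pos: [0.5454, -0.2146, 0.1183]
eef_rot: [[-0.341, 0.94, 0.002], [0.94, 0.341, -0.001], [-0.002, 0.002, -1.0]]
contact_force: [-0.1, -1.2, -1.5]
gripper_width: 0.0528
grip_force: 86.6
```

```bash
cat >> h.py <<'E'
S=np.array([.5705,-.2846])
def rect(f,c,m,z,h=50):
    a=np.radians(m);d=np.array([np.cos(a),np.sin(a)]);n=np.array([-d[1],d[0]]);V,K=load(f)
    yy,xx=np.mgrid[-h:h:.5,-h:h:.5]/1e3
    P=np.stack([c[0]+xx*d[0]+yy*n[0],c[1]+xx*d[1]+yy*n[1],0*xx+z],-1)
    q=(P@V[:3,:3].T+V[:3,3])@K.T; q=(q[...,:2]/q[...,2:]).astype(np.float32)
    return cv2.remap(cv2.imread(f'pics/{f}.png'),q[...,0],q[...,1],1)
E
python3 -c "
from h import *
st();snap('wrist','w12');ins(290,110,.1165,.2)
# held disc: edges of slot (dark lines) along tool y at two x offsets
o=env.get_obs();p=o['tcp_pos'];I=cv2.cvtColor(rect('w12',p[:2],110,p[2]-.0253+.01),cv2.COLOR_BGR2GRAY).astype(int)
for k in(-20,-10,0,15,22): print(k,I[60:140:2,100+2*k].tolist())
print('row',I[100,20:180:4].tolist()); print('r2',I[70,20:180:3].tolist())"
```

```text
t29.2 [ 0.5454 -0.2146  0.1183] yaw109.97 tilt [ 0.0024 -0.0012] F [-0.1 -1.2 -1.5] w52.8 g86.6 q [-0.45  0.58  1.67 -0.    0.89 -0.8 ]
[0.0008, -0.0002, -0.1637] [0.0011, 0.0011, -0.0004]
[0.0011, -0.0005, 0.0033] [0.0011, 0.0011, -0.0004]
[-0.1249, -0.0004, 0.0035] [0.0011, 0.0011, -0.0004]
[-0.1489, -0.0004, 0.0035] [0.0011, 0.0011, -0.0004]
-20 [91, 87, 84, 87, 87, 87, 86, 87, 90, 90, 90, 85, 79, 59, 80, 87, 84, 86, 87, 87, 86, 87, 89, 85, 84, 88, 84, 57, 81, 86, 86, 90, 89, 90, 91, 87, 87, 88, 89, 91]
-10 [92, 87, 86, 88, 87, 88, 87, 85, 88, 90, 90, 85, 78, 59, 86, 88, 88, 87, 86, 87, 87, 84, 86, 91, 88, 88, 73, 64, 83, 87, 90, 87, 91, 91, 89, 89, 86, 90, 92, 91]
0 [92, 88, 85, 89, 85, 87, 84, 87, 91, 89, 87, 87, 77, 61, 29, 10, 7, 3, 6, 7, 8, 6, 11, 1, 6, 4, 42, 67, 85, 92, 90, 89, 94, 94, 90, 85, 87, 88, 90, 90]
15 [91, 87, 83, 87, 85, 89, 87, 88, 90, 86, 89, 86, 83, 61, 75, 83, 91, 91, 92, 91, 90, 88, 89, 90, 90, 86, 78, 63, 86, 92, 91, 90, 93, 94, 92, 90, 88, 87, 91, 88]
22 [59, 60, 71, 77, 83, 87, 88, 88, 91, 89, 87, 89, 78, 60, 66, 74, 75, 84, 91, 90, 86, 88, 91, 86, 84, 73, 67, 66, 87, 89, 92, 91, 91, 93, 92, 89, 84, 76, 72, 64]
row [85, 85, 89, 84, 85, 86, 89, 84, 85, 87, 86, 83, 85, 87, 90, 87, 88, 19, 8, 3, 8, 18, 10, 20, 88, 91, 88, 89, 91, 89, 85, 86, 89, 87, 88, 79, 73, 117, 112, 108]
r2 [87, 85, 81, 76, 70, 69, 82, 85, 81, 86, 85, 89, 88, 87, 86, 87, 87, 86, 88, 89, 88, 85, 85, 88, 84, 88, 90, 86, 89, 88, 88, 89, 88, 87, 86, 88, 87, 86, 88, 90, 86, 87, 87, 73, 56, 54, 64, 64, 92, 113, 116, 115, 113, 114]
```

Request:
drive_tool --travel '[[-0.03,0,0],[-0.06,0,0],[-0.08,0,0],[-0.1,0,0],[-0.12,0,0],[-0.135,0,0],[-0.144,0,0],[-0.149,0,0],[-0.149,0,0],[-0.149,0,0]]' --angular '[[0,0,0],[0,0,0],[0,0,0],[0,0,0],[0,0,0],[0,0,0],[0,0,0],[0,0,0],[0,0,0],[0,0,0]]' --gripper '[50,50,50,50,50,50,50,50,50,50]'

```text
clock: 30.55
tcp_pos: [0.57, -0.2842, 0.1165]
eef_rot: [[-0.341, 0.94, -0.0], [0.94, 0.341, 0.0], [0.0, -0.0, -1.0]]
contact_force: [-0.7, 0.2, -2.2]
gripper_width: 0.0527
grip_force: 86.6
```

Request:
drive_tool --travel '[[0,0,0.003],[0,0,0.005],[0,0,0.005]]' --angular '[[0,0,0],[0,0,0],[0,0,0]]' --gripper '[50,50,50]'

```text
clock: 30.92
tcp_pos: [0.57, -0.2843, 0.1139]
eef_rot: [[-0.341, 0.94, -0.0], [0.94, 0.341, 0.0], [0.0, -0.0, -1.0]]
contact_force: [0.6, 0.0, -1.8]
gripper_width: 0.0525
grip_force: 86.6
```

Request:
drive_tool --travel '[[0,0,0.002],[0,0,0.002]]' --angular '[[0,0,0],[0,0,0]]' --gripper '[50,50]'

```text
clock: 31.18
tcp_pos: [0.5702, -0.2844, 0.1136]
eef_rot: [[-0.341, 0.94, 0.0], [0.94, 0.341, -0.0], [-0.0, 0.0, -1.0]]
contact_force: [-1.6, 1.4, 4.0]
gripper_width: 0.0531
grip_force: 87.2
```

```bash
python3 -c "
from h import *
st()"
```

```text
t31.2 [ 0.5702 -0.2844  0.1136] yaw109.96 tilt [ 0.0003 -0.0001] F [-1.6  1.4  4. ] w53.1 g87.2 q [-0.54  0.67  1.52  0.    0.95 -0.88]
```

Request:
drive_tool --travel '[[0,0,0],[0,0,0],[0,0,-0.002],[0,0,-0.05],[0,0,-0.15],[0,0,-0.2],[0,0,-0.2],[0,0,-0.2]]' --angular '[[0,0,0],[0,0,0],[0,0,0],[0,0,0],[0,0,0],[0,0,0],[0,0,0],[0,0,0]]' --gripper '[66,66,66,66,66,66,66,66]'

```text
clock: 32.17
tcp_pos: [0.5697, -0.2841, 0.2118]
eef_rot: [[-0.341, 0.94, -0.001], [0.94, 0.341, 0.001], [0.001, -0.001, -1.0]]
contact_force: [-0.6, -0.1, 0.0]
gripper_width: 0.0658
grip_force: 0.0
```

```bash
python3 -c "
from h import *
st();snap('wrist','w13');plan((.5454,.0588,.12,126),(.5454,.0588,.0355,126))"
```

```text
t32.2 [ 0.5697 -0.2841  0.2118] yaw109.96 tilt [-0.0014  0.0008] F [-0.6 -0.1  0. ] w65.8 g0.0 q [-0.54  0.55  1.45 -0.    1.14 -0.88]
[0.6608, 0.1889, 0.184] [-0.0008, -0.0012, -0.1782]
[0.6605, 0.1892, 0.353] [-0.0008, -0.0012, -0.1782]
```

Request:
drive_tool --travel '[[0.1,0.03,0],[0.2,0.06,0],[0.3,0.09,0.04],[0.4,0.12,0.09],[0.5,0.15,0.14],[0.6,0.175,0.184],[0.661,0.189,0.184],[0.661,0.189,0.184],[0.661,0.189,0.184],[0.661,0.189,0.27],[0.661,0.189,0.34],[0.661,0.189,0.352],[0.661,0.189,0.352]]' --angular '[[0,0,-0.05],[0,0,-0.1],[0,0,-0.15],[0,0,-0.178],[0,0,-0.178],[0,0,-0.178],[0,0,-0.178],[0,0,-0.178],[0,0,-0.178],[0,0,-0.178],[0,0,-0.178],[0,0,-0.178],[0,0,-0.178]]' --gripper '[66,66,66,66,66,66,66,66,66,66,66,66,66]'

```text
clock: 33.85
tcp_pos: [0.5465, 0.0579, 0.0376]
eef_rot: [[-0.587, 0.81, 0.0], [0.81, 0.587, -0.0], [-0.0, 0.0, -1.0]]
contact_force: [0.8, 0.6, -0.0]
gripper_width: 0.0658
grip_force: 0.0
```

```bash
python3 -c "
from h import *
st();snap('wrist','w14')
# find slot in rectified disc plane
I=cv2.cvtColor(rect('w14',(.5454,.0588),126,.01),cv2.COLOR_BGR2GRAY).astype(int)
for k in(-20,-12,2,12,22): print(k,I[74:126:1,100+2*k].tolist())
for r in(64,74,126,136): print('row',r,I[r,28:172:2].tolist())
for k in(-6,0,6): print('col',k,I[20:60,100+2*k].tolist(),I[140:180,100+2*k].tolist())"
```

```text
t33.9 [0.5465 0.0579 0.0376] yaw125.93 tilt [ 0.0003 -0.    ] F [ 0.8  0.6 -0. ] w65.8 g0.0 q [ 0.02  0.67  1.79 -0.    0.69 -0.61]
-20 [87, 88, 86, 86, 87, 87, 86, 85, 85, 84, 78, 71, 62, 53, 63, 67, 70, 75, 77, 84, 84, 82, 82, 82, 81, 81, 82, 83, 85, 85, 86, 86, 82, 77, 77, 74, 73, 69, 65, 60, 52, 61, 70, 78, 81, 85, 81, 82, 84, 85, 85, 82]
-12 [86, 83, 85, 87, 88, 86, 83, 82, 83, 83, 80, 73, 57, 62, 71, 81, 86, 87, 85, 85, 86, 88, 87, 85, 82, 86, 86, 88, 88, 83, 90, 86, 84, 83, 84, 84, 87, 84, 80, 72, 60, 58, 72, 80, 81, 80, 80, 75, 82, 86, 87, 85]
2 [90, 91, 88, 84, 80, 85, 86, 86, 86, 86, 80, 68, 61, 71, 93, 109, 112, 109, 111, 108, 110, 111, 109, 109, 109, 110, 108, 105, 103, 101, 103, 102, 104, 102, 101, 103, 107, 109, 89, 67, 59, 64, 75, 84, 83, 86, 85, 84, 85, 87, 82, 85]
12 [88, 89, 88, 84, 84, 86, 86, 85, 86, 87, 81, 68, 55, 67, 96, 109, 111, 110, 108, 107, 108, 107, 104, 105, 107, 108, 109, 111, 112, 113, 114, 110, 110, 113, 112, 111, 111, 109, 95, 63, 59, 70, 79, 84, 87, 86, 84, 88, 87, 87, 86, 87]
22 [90, 88, 86, 86, 85, 83, 86, 83, 89, 85, 77, 64, 55, 69, 107, 112, 114
[... 1786 characters left out ...]
 4, 3, 11, 9, 45, 85, 106, 108, 106, 104, 105, 106, 106, 105, 104, 105, 109, 110, 110, 106, 99, 87, 79, 79, 84, 82, 82, 86, 83, 82, 84, 86, 86, 86, 86, 83] [88, 89, 91, 89, 87, 86, 87, 87, 85, 84, 87, 87, 86, 85, 83, 82, 98, 106, 106, 107, 106, 103, 103, 101, 103, 105, 107, 110, 107, 76, 36, 10, 5, 10, 10, 9, 7, 10, 25, 44]
col 6 [109, 107, 103, 106, 106, 108, 108, 107, 109, 112, 113, 109, 110, 112, 112, 113, 109, 111, 109, 107, 105, 103, 106, 103, 97, 87, 83, 85, 84, 86, 82, 83, 82, 84, 84, 84, 88, 86, 87, 89] [89, 90, 90, 89, 88, 89, 87, 85, 86, 86, 87, 88, 88, 84, 83, 89, 97, 103, 105, 106, 101, 106, 110, 108, 107, 110, 108, 105, 105, 101, 100, 100, 102, 103, 105, 108, 107, 107, 107, 106]
```

Request:
drive_tool --travel '[[0.004,0,0.012],[0.004,0,0.0255],[0.004,0,0.0255],[0.004,0,0.0255],[0.004,0,0.0255],[0.004,0,0.0255],[0.004,0,0.0255],[0.004,0,0.0255],[0.004,0,0.0255]]' --angular '[[0,0,0],[0,0,0],[0,0,0],[0,0,0],[0,0,0],[0,0,0],[0,0,0],[0,0,0],[0,0,0]]' --gripper '[63,62,60,58,58,50,50,50,50]'

```text
clock: 35.02
tcp_pos: [0.5451, 0.0602, 0.0252]
eef_rot: [[-0.587, 0.809, 0.0], [0.809, 0.587, 0.0], [-0.0, 0.0, -1.0]]
contact_force: [-3.2, 0.1, 11.2]
gripper_width: 0.0531
grip_force: 82.0
```

```bash
python3 -c "
from h import *
st();ins(50,50,.1275,.21)"
```

```text
t35.0 [0.5451 0.0602 0.0252] yaw125.97 tilt [0.0003 0.    ] F [-3.2  0.1 11.2] w53.1 g82.0 q [ 0.03  0.69  1.79  0.    0.66 -0.6 ]
[-0.6243, -0.5093, -0.3697] [0.0002, -0.0, 0.8441]
[-0.6243, -0.5093, -0.2047] [0.0002, -0.0, 0.8441]
[-0.5938, -0.3871, -0.2047] [0.0002, -0.0, 0.8441]
[-0.5879, -0.3638, -0.2047] [0.0002, -0.0, 0.8441]
```

Request:
drive_tool --travel '[[0,0,-0.1],[0,0,-0.2],[0,0,-0.3],[0,0,-0.37],[-0.07,-0.057,-0.37],[-0.14,-0.114,-0.37],[-0.21,-0.171,-0.37],[-0.28,-0.228,-0.37],[-0.35,-0.285,-0.37],[-0.42,-0.342,-0.37],[-0.49,-0.4,-0.37],[-0.56,-0.457,-0.37],[-0.624,-0.509,-0.37],[-0.624,-0.509,-0.37],[-0.624,-0.509,-0.37],[-0.624,-0.509,-0.28],[-0.624,-0.509,-0.206],[-0.624,-0.509,-0.206],[-0.624,-0.509,-0.206],[-0.624,-0.509,-0.206]]' --angular '[[0,0,0],[0,0,0],[0,0,0],[0,0,0],[0,0,0.09],[0,0,0.18],[0,0,0.28],[0,0,0.37],[0,0,0.46],[0,0,0.56],[0,0,0.65],[0,0,0.74],[0,0,0.844],[0,0,0.844],[0,0,0.844],[0,0,0.844],[0,0,0.844],[0,0,0.844],[0,0,0.844],[0,0,0.844]]' --gripper '[50,50,50,50,50,50,50,50,50,50,50,50,50,50,50,50,50,50,50,50]'

```text
clock: 37.52
tcp_pos: [0.523, -0.3421, 0.1292]
eef_rot: [[0.642, 0.767, 0.002], [0.767, -0.642, -0.002], [0.0, 0.003, -1.0]]
contact_force: [-0.2, -1.1, -2.0]
gripper_width: 0.0527
grip_force: 86.2
```

```bash
python3 -c "
from h import *
st();ins(50,50,.1275,.21);snap('wrist','w15')
i=cv2.imread('pics/w15.png')[0:300,90:430];j=cv2.imread('pics/w13.png')[90:390,90:430]
f=lambda i:np.clip(cv2.resize(i,(400,353),interpolation=2)*1.6,0,255).astype(np.uint8)
cv2.imwrite('pics/m4.png',np.hstack([f(i),f(np.pad(j,((0,300-j.shape[0]),(0,0),(0,0))))]))"
```

```text
t37.5 [ 0.523  -0.3421  0.1292] yaw50.05 tilt [ 0.0022 -0.0017] F [-0.2 -1.1 -2. ] w52.7 g86.2 q [-0.65  0.63  1.55  0.    0.96  0.04]
[-0.0008, -0.0008, -0.1616] [0.0018, -0.0001, 0.0005]
[-0.0009, -0.0012, 0.0034] [0.0018, -0.0001, 0.0005]
[0.1251, -0.0011, 0.0034] [0.0018, -0.0001, 0.0005]
[0.1491, -0.0011, 0.0034] [0.0018, -0.0001, 0.0005]
```

View pics/m4.png

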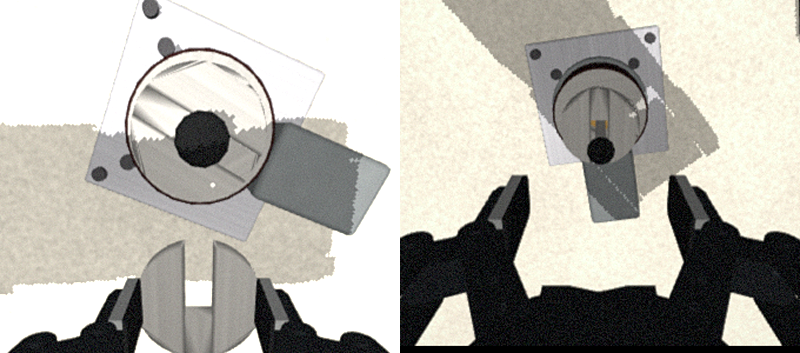

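The left view shows disc A held square, with its slot at (199,270) in line with the head at (202,138). The right view shows the two discs stacked flat with crossed slots.

Request:
drive_tool --travel '[[0.03,0.001,0],[0.06,0.001,0],[0.08,0.001,0],[0.1,0.001,0],[0.12,0.001,0],[0.135,0.001,0],[0.144,0.001,0],[0.15,0.001,0],[0.15,0.001,0],[0.15,0.001,0]]' --angular '[[0,0,0],[0,0,0],[0,0,0],[0,0,0],[0,0,0],[0,0,0],[0,0,0],[0,0,0],[0,0,0],[0,0,0]]' --gripper '[50,50,50,50,50,50,50,50,50,50]'

```text
clock: 38.83
tcp_pos: [0.5707, -0.2849, 0.1273]
eef_rot: [[0.643, 0.766, -0.0], [0.766, -0.643, 0.0], [-0.0, -0.0, -1.0]]
contact_force: [-0.3, 0.6, -2.9]
gripper_width: 0.0531
grip_force: 86.3
```

Request:
drive_tool --travel '[[0,0,0.003],[0,0,0.005],[0,0,0.005]]' --angular '[[0,0,0],[0,0,0],[0,0,0]]' --gripper '[50,50,50]'

```text
clock: 39.2
tcp_pos: [0.5708, -0.2847, 0.1246]
eef_rot: [[0.643, 0.766, -0.0], [0.766, -0.643, 0.0], [-0.0, -0.0, -1.0]]
contact_force: [0.2, -0.5, -1.8]
gripper_width: 0.0532
grip_force: 86.3
```

Request:
drive_tool --travel '[[0,0,0.002],[0,0,0.003],[0,0,0.003]]' --angular '[[0,0,0],[0,0,0],[0,0,0]]' --gripper '[50,50,50]'

```text
clock: 39.58
tcp_pos: [0.5709, -0.2847, 0.1233]
eef_rot: [[0.643, 0.766, 0.0], [0.766, -0.643, -0.0], [0.0, 0.0, -1.0]]
contact_force: [-0.2, 0.4, -1.8]
gripper_width: 0.053
grip_force: 86.3
```

```bash
python3 -c "
from h import *
st()"
```

```text
t39.6 [ 0.5709 -0.2847  0.1233] yaw50.02 tilt [ 0. -0.] F [-0.2  0.4 -1.8] w53.0 g86.3 q [-0.54  0.66  1.51 -0.    0.97  0.16]
```

Request:
drive_tool --travel '[[0,0,0.002],[0,0,0.002]]' --angular '[[0,0,0],[0,0,0]]' --gripper '[50,50]'

```text
clock: 39.83
tcp_pos: [0.5709, -0.2847, 0.1232]
eef_rot: [[0.643, 0.766, 0.0], [0.766, -0.643, -0.0], [-0.0, 0.0, -1.0]]
contact_force: [-3.8, 2.2, 7.3]
gripper_width: 0.053
grip_force: 87.4
```

```bash
python3 -c "
from h import *
st()"
```

```text
t39.8 [ 0.5709 -0.2847  0.1232] yaw50.02 tilt [ 0.0002 -0.0001] F [-3.8  2.2  7.3] w53.0 g87.4 q [-0.54  0.66  1.51 -0.    0.97  0.16]
```

Request:
drive_tool --travel '[[0,0,0],[0,0,0],[0,0,-0.002],[0,0,-0.05],[0,0,-0.15],[0,0,-0.2],[0,0,-0.2],[0,0,-0.2]]' --angular '[[0,0,0],[0,0,0],[0,0,0],[0,0,0],[0,0,0],[0,0,0],[0,0,0],[0,0,0]]' --gripper '[66,66,66,66,66,66,66,66]'

```text
clock: 40.83
tcp_pos: [0.5704, -0.2845, 0.221]
eef_rot: [[0.643, 0.766, -0.001], [0.766, -0.643, 0.001], [-0.0, -0.002, -1.0]]
contact_force: [0.2, 0.4, 0.4]
gripper_width: 0.0657
grip_force: 0.0
```

```bash
python3 -c "
from h import *
st();plan((.545,-.2,.22,90),(.542,.211,.2194,90))"
```

```text
t40.8 [ 0.5704 -0.2845  0.221 ] yaw50.02 tilt [-0.0014  0.0008] F [0.2 0.4 0.4] w65.7 g0.0 q [-0.54  0.54  1.44 -0.    1.16  0.16]
[0.0968, -0.1475, 0.0023] [-0.0011, -0.0002, -0.4443]
[0.7228, -0.6803, 0.0042] [-0.0011, -0.0002, -0.4443]
```

Request:
drive_tool --travel '[[0.08,-0.075,0],[0.16,-0.15,0],[0.24,-0.226,0],[0.32,-0.3,0],[0.4,-0.376,0],[0.48,-0.452,0],[0.56,-0.527,0.002],[0.64,-0.602,0.004],[0.723,-0.68,0.004],[0.723,-0.68,0.004],[0.723,-0.68,0.004],[0.723,-0.68,0.004]]' --angular '[[0,0,-0.09],[0,0,-0.18],[0,0,-0.27],[0,0,-0.36],[0,0,-0.444],[0,0,-0.444],[0,0,-0.444],[0,0,-0.444],[0,0,-0.444],[0,0,-0.444],[0,0,-0.444],[0,0,-0.444]]' --gripper '[85,85,85,85,85,85,85,85,85,85,85,85]'

```text
clock: 42.32
tcp_pos: [0.5427, 0.2096, 0.2198]
eef_rot: [[0.002, 1.0, -0.001], [1.0, -0.002, -0.0], [-0.0, -0.001, -1.0]]
contact_force: [0.7, -0.5, 0.1]
gripper_width: 0.0848
grip_force: 0.0
```

Run:
```python
from h import *
st();snap('wrist','w16')
V,K=load('w8'); W,_=load('w16')
# diff after small registration by ECC
a=cv2.imread('pics/w8.png',0)[0:210,150:360];b=cv2.imread('pics/w16.png',0)[0:210,150:360]
sh,_=cv2.phaseCorrelate(np.float32(a),np.float32(b));print('shift',sh)
d=cv2.absdiff(a,cv2.warpAffine(b,np.float32([[1,0,-sh[0]],[0,1,-sh[1]]]),(210,210)))[15:195,15:195];print('big diff px',(d>35).sum(),d.mean(),np.argwhere(d>35)[:10].tolist())
# case frame
e=np.array([np.cos(np.radians(15)),np.sin(np.radians(15))]);C=np.array([.5343,.2837])
for q in((65,0),(100,0),(160,0)): print(q,C+e*q[0]/1e3)
```

```text
t42.3 [0.5427 0.2096 0.2198] yaw89.90 tilt [-0.0008 -0.0004] F [ 0.7 -0.5  0.1] w84.8 g0.0 q [ 0.29  0.45  1.6  -0.    1.09  0.29]
shift (-0.5069542614804163, -1.2559912637968722)
big diff px 24 3.961141975308642 [[3, 109], [5, 102], [51, 81], [57, 83], [127, 29], [127, 30], [127, 31], [128, 168], [132, 105], [133, 9]]
(65, 0) [0.59708518 0.30052324]
(100, 0) [0.63089258 0.3095819 ]
(160, 0) [0.68884813 0.32511105]
```

The knobs in the case have not moved, so I'll close the lid from behind with shut fingers.

Run:
```python
from h import *
e=np.array([np.cos(np.radians(15)),np.sin(np.radians(15))]);C=np.array([.5343,.2837])
plan(*[(*(C+e*x),z,105) for x,z in((.12,.24),(.18,.24),(.18,.158))])
```

```text
[0.2107, 0.2145, -0.0402] [-0.0003, 0.0001, -0.1679]
[0.242, 0.3304, -0.0402] [-0.0003, 0.0001, -0.1679]
[0.242, 0.3305, 0.1238] [-0.0003, 0.0001, -0.1679]
```

Request:
drive_tool --travel '[[0,0,-0.04],[0.05,0.04,-0.04],[0.11,0.11,-0.04],[0.17,0.17,-0.04],[0.21,0.215,-0.04],[0.225,0.27,-0.04],[0.242,0.33,-0.04],[0.242,0.33,-0.04],[0.242,0.33,-0.04],[0.242,0.33,0.04],[0.242,0.33,0.124],[0.242,0.33,0.124],[0.242,0.33,0.124]]' --angular '[[0,0,0],[0,0,-0.08],[0,0,-0.168],[0,0,-0.168],[0,0,-0.168],[0,0,-0.168],[0,0,-0.168],[0,0,-0.168],[0,0,-0.168],[0,0,-0.168],[0,0,-0.168],[0,0,-0.168],[0,0,-0.168]]' --gripper '[40,0,0,0,0,0,0,0,0,0,0,0,0]'

```text
clock: 44.0
tcp_pos: [0.7081, 0.3318, 0.1608]
eef_rot: [[-0.26, 0.965, 0.002], [0.965, 0.26, 0.001], [0.0, 0.003, -1.0]]
contact_force: [-0.5, 0.8, 1.5]
gripper_width: -0.0002
grip_force: 0.0
```

Run:
```python
from h import *
st()
e=np.array([np.cos(np.radians(15)),np.sin(np.radians(15))]);C=np.array([.5343,.2837])
plan(*[(*(C+e*x/1e3),z/1e3,105) for x,z in((140,160),(114,163),(86,168),(57,166),(30,156),(6,139),(-12,118),(-25,95))])
```

```text
t44.0 [0.7081 0.3318 0.1608] yaw105.09 tilt [0.0025 0.001 ] F [-0.5  0.8  1.5] w-0.2 g0.0 q [0.38 0.88 1.   0.   1.26 0.12]
[-0.0029, -0.0807, 0.0015] [0.0017, -0.0002, 0.0011]
[-0.0028, -0.1327, -0.0047] [0.0017, -0.0002, 0.0011]
[-0.0027, -0.1887, -0.0148] [0.0017, -0.0002, 0.0011]
[-0.0026, -0.2467, -0.011] [0.0017, -0.0002, 0.0011]
[-0.0025, -0.3008, 0.0089] [0.0017, -0.0002, 0.0011]
[-0.0025, -0.3488, 0.0428] [0.0017, -0.0002, 0.0011]
[-0.0024, -0.385, 0.0847] [0.0017, -0.0002, 0.0011]
[-0.0024, -0.4111, 0.1306] [0.0017, -0.0002, 0.0011]
```

Request:
drive_tool --travel '[[0,-0.04,0],[0,-0.08,0],[0,-0.107,-0.005],[0,-0.133,-0.01],[0,-0.16,-0.015],[0,-0.189,-0.02],[0,-0.218,-0.018],[0,-0.247,-0.016],[0,-0.274,-0.006],[0,-0.301,0.004],[0,-0.301,0.004]]' --angular '[[0,0,0],[0,0,0],[0,0,0],[0,0,0],[0,0,0],[0,0,0],[0,0,0],[0,0,0],[0,0,0],[0,0,0],[0,0,0]]' --gripper '[0,0,0,0,0,0,0,0,0,0,0]'

```text
clock: 45.38
tcp_pos: [0.5628, 0.2928, 0.1587]
eef_rot: [[-0.261, 0.965, 0.003], [0.965, 0.261, 0.001], [0.0, 0.003, -1.0]]
contact_force: [-0.3, -0.2, 1.0]
gripper_width: 0.0003
grip_force: 0.0
```

Run:
```python
from h import *
st()
e=np.array([np.cos(np.radians(15)),np.sin(np.radians(15))]);C=np.array([.5343,.2837])
plan(*[(*(C+e*x/1e3),z/1e3,105) for x,z in((30,156),(18,148),(6,139),(-3,129),(-12,118),(-19,106),(-25,95),(-25,91))])
```

```text
t45.4 [0.5628 0.2928 0.1587] yaw105.11 tilt [0.003  0.0013] F [-0.3 -0.2  1. ] w0.3 g0.0 q [0.41 0.61 1.51 0.   1.03 0.14]
[-0.0028, 0.0002, 0.0054] [0.002, -0.0003, 0.0012]
[-0.0027, -0.0238, 0.0213] [0.002, -0.0003, 0.0012]
[-0.0027, -0.0479, 0.0393] [0.002, -0.0003, 0.0012]
[-0.0027, -0.0659, 0.0592] [0.002, -0.0003, 0.0012]
[-0.0027, -0.084, 0.0811] [0.002, -0.0003, 0.0012]
[-0.0027, -0.0981, 0.1051] [0.002, -0.0003, 0.0012]
[-0.0026, -0.1102, 0.1271] [0.002, -0.0003, 0.0012]
[-0.0026, -0.1102, 0.1351] [0.002, -0.0003, 0.0012]
```

Request:
drive_tool --travel '[[0,-0.024,0.016],[0,-0.048,0.034],[0,-0.066,0.054],[0,-0.084,0.076],[0,-0.098,0.1],[0,-0.11,0.118],[0,-0.11,0.126],[0,-0.11,0.126],[0,-0.11,0.13],[0,-0.11,0.13]]' --angular '[[0,0,0],[0,0,0],[0,0,0],[0,0,0],[0,0,0],[0,0,0],[0,0,0],[0,0,0],[0,0,0],[0,0,0]]' --gripper '[0,0,0,0,0,0,0,0,0,0]'

```text
clock: 46.62
tcp_pos: [0.5094, 0.2782, 0.0914]
eef_rot: [[-0.26, 0.965, 0.0], [0.965, 0.26, 0.0], [0.0, 0.0, -1.0]]
contact_force: [0.1, 0.3, -0.2]
gripper_width: -0.0002
grip_force: 0.0
```

```bash
python3 -c "
from h import *
st();snap('top','top2')"
```

```text
t46.6 [0.5094 0.2782 0.0914] yaw105.10 tilt [0.0003 0.0001] F [ 0.1  0.3 -0.2] w-0.2 g0.0 q [ 0.42  0.62  1.69 -0.    0.83  0.16]
```

Request:
drive_tool --travel '[[0,0,0.002],[0,0,0.002]]' --angular '[[0,0,0],[0,0,0]]' --gripper '[0,0]'

```text
clock: 46.92
tcp_pos: [0.5092, 0.2782, 0.0903]
eef_rot: [[-0.261, 0.965, -0.0], [0.965, 0.261, -0.0], [-0.0, -0.0, -1.0]]
contact_force: [-0.9, 0.5, 1.7]
gripper_width: -0.0002
grip_force: 0.5
```

Request:
drive_tool --travel '[[0,0,0.002],[0,0,0.002]]' --angular '[[0,0,0],[0,0,0]]' --gripper '[0,0]'

```text
clock: 47.18
tcp_pos: [0.5092, 0.2782, 0.0892]
eef_rot: [[-0.26, 0.965, -0.0], [0.965, 0.26, -0.0], [-0.0, -0.0, -1.0]]
contact_force: [-1.0, -0.2, 0.9]
gripper_width: 0.0001
grip_force: 0.3
```

Request:
drive_tool --travel '[[0,0,0.002],[0,0,0.002]]' --angular '[[0,0,0],[0,0,0]]' --gripper '[0,0]'

```text
clock: 47.42
tcp_pos: [0.5092, 0.2782, 0.0882]
eef_rot: [[-0.26, 0.965, -0.0], [0.965, 0.26, 0.0], [0.0, -0.0, -1.0]]
contact_force: [-0.1, 0.4, 0.2]
gripper_width: 0.0005
grip_force: 0.1
```

Request:
drive_tool --travel '[[0,0,0.002],[0,0,0.004],[0,0,0.006]]' --angular '[[0,0,0],[0,0,0],[0,0,0]]' --gripper '[0,0,0]'

```text
clock: 47.8
tcp_pos: [0.5094, 0.2782, 0.0868]
eef_rot: [[-0.261, 0.965, 0.0], [0.965, 0.261, 0.0], [-0.0, 0.0, -1.0]]
contact_force: [-10.4, -5.1, 28.4]
gripper_width: -0.0001
grip_force: 14.5
```

```bash
python3 -c "
from h import *
st()"
```

```text
t47.8 [0.5094 0.2782 0.0868] yaw105.10 tilt [0.0002 0.    ] F [-10.4  -5.1  28.4] w-0.1 g14.5 q [ 0.42  0.62  1.69 -0.    0.82  0.16]
```

The press at 28 N with TCP z of 0.087 puts the fingertips at 62 mm, so the lid is shut. Next is the turnbutton, by its tail.

Run:
```python
from h import *
e=np.array([np.cos(np.radians(15)),np.sin(np.radians(15))]);n=np.array([-e[1],e[0]]);P=np.array([.4331,.2566])
w=lambda x,y,z:(*(P+e*x/1e3+n*y/1e3),z,195)
plan(w(21,36,.15),w(21,36,.07))
```

```text
[0.0699, -0.1164, -0.1264] [0.0001, 0.0001, -0.9989]
[0.0699, -0.1164, 0.0336] [0.0001, 0.0001, -0.9989]
```

Request:
drive_tool --travel '[[0,0,-0.06],[0,0,-0.126],[0,-0.02,-0.126],[0.01,-0.04,-0.126],[0.03,-0.06,-0.126],[0.05,-0.08,-0.126],[0.07,-0.1,-0.126],[0.07,-0.116,-0.126],[0.07,-0.116,-0.126],[0.07,-0.116,-0.126],[0.07,-0.116,-0.126],[0.07,-0.116,-0.126],[0.07,-0.116,-0.126],[0.07,-0.116,-0.126]]' --angular '[[0,0,0],[0,0,0],[0,0,-0.1],[0,0,-0.2],[0,0,-0.3],[0,0,-0.4],[0,0,-0.5],[0,0,-0.6],[0,0,-0.7],[0,0,-0.8],[0,0,-0.9],[0,0,-0.999],[0,0,-0.999],[0,0,-0.999]]' --gripper '[0,0,0,0,0,0,0,0,0,0,0,0,0,0]'

```text
clock: 49.55
tcp_pos: [0.4442, 0.2969, 0.1482]
eef_rot: [[-0.967, -0.256, 0.0], [-0.256, 0.967, -0.0], [-0.0, -0.0, -1.0]]
contact_force: [0.8, 0.8, 0.2]
gripper_width: -0.0002
grip_force: 0.0
```

Run:
```python
from h import *
st();snap('wrist','w17')
e=np.array([np.cos(np.radians(15)),np.sin(np.radians(15))]);n=np.array([-e[1],e[0]]);P=np.array([.4331,.2566])
w=lambda x,y,z:(*(P+e*x/1e3+n*y/1e3),z,195)
plan(w(21,36,.07),w(8,36,.07),w(-2,35,.07),w(-11,30,.07),w(-18,25,.07),w(-20,20,.07),w(-20,18,.07))
# bar check: rectified brightness along rows at z=.052 in case frame around pivot
I=cv2.cvtColor(rect('w17',P,15,.052,36),cv2.COLOR_BGR2GRAY).astype(int)
for y in(-24,-14,14,20,25): print(y,I[72+2*y,20:124:3].tolist())
```

```text
t49.5 [0.4442 0.2969 0.1482] yaw-165.18 tilt [ 0. -0.] F [0.8 0.8 0.2] w-0.2 g0.0 q [ 0.5   0.46  1.79 -0.    0.89 -1.33]
[0.0002, -0.0, 0.1565] [0.0, 0.0, -0.0017]
[0.0262, -0.0001, 0.1565] [0.0, 0.0, -0.0017]
[0.0462, -0.0022, 0.1565] [0.0, 0.0, -0.0017]
[0.0642, -0.0122, 0.1565] [0.0, 0.0, -0.0017]
[0.0781, -0.0223, 0.1565] [0.0, 0.0, -0.0017]
[0.0821, -0.0323, 0.1565] [0.0, 0.0, -0.0017]
[0.0821, -0.0363, 0.1565] [0.0, 0.0, -0.0017]
-24 [120, 123, 126, 123, 124, 123, 121, 117, 124, 127, 124, 123, 123, 96, 67, 91, 107, 104, 102, 103, 100, 109, 123, 118, 115, 114, 118, 121, 125, 121, 113, 57, 36, 34, 39]
-14 [127, 125, 119, 119, 126, 127, 120, 124, 123, 121, 124, 123, 118, 75, 70, 99, 104, 102, 103, 102, 92, 110, 124, 124, 122, 106, 92, 81, 91, 89, 82, 59, 50, 49, 48]
14 [57, 60, 64, 61, 61, 64, 56, 59, 62, 60, 58, 62, 68, 74, 99, 106, 103, 101, 100, 89, 62, 61, 60, 56, 57, 40, 53, 55, 59, 57, 55, 58, 57, 60, 57]
20 [57, 62, 59, 59, 60, 62, 61, 64, 59, 59, 56, 59, 65, 85, 105, 107, 106, 101, 95, 80, 64, 62, 62, 64, 64, 61, 62, 67, 66, 69, 74, 54, 36, 36, 30]
25 [125, 121, 121, 117, 119, 119, 121, 123, 123, 124, 116, 92, 67, 90, 107, 105, 105, 101, 96, 95, 123, 124, 120, 121, 118, 122, 124, 122, 119, 120, 126, 88, 41, 39, 39]
```

Request:
drive_tool --travel '[[0,0,0.08],[0,0,0.14],[0,0,0.156],[0,0,0.156],[0.013,0,0.156],[0.026,0,0.156],[0.036,-0.001,0.156],[0.046,-0.002,0.156],[0.055,-0.007,0.156],[0.064,-0.012,0.156],[0.071,-0.017,0.156],[0.078,-0.022,0.156],[0.08,-0.027,0.156],[0.082,-0.032,0.156],[0.082,-0.036,0.156],[0.082,-0.036,0.156]]' --angular '[[0,0,0],[0,0,0],[0,0,0],[0,0,0],[0,0,0],[0,0,0],[0,0,0],[0,0,0],[0,0,0],[0,0,0],[0,0,0],[0,0,0],[0,0,0],[0,0,0],[0,0,0],[0,0,0]]' --gripper '[0,0,0,0,0,0,0,0,0,0,0,0,0,0,0,0]'

```text
clock: 51.6
tcp_pos: [0.4079, 0.2687, 0.0704]
eef_rot: [[-0.966, -0.259, -0.002], [-0.259, 0.966, -0.0], [0.002, 0.0, -1.0]]
contact_force: [-7.0, 2.9, 7.1]
gripper_width: -0.0001
grip_force: 5.7
```

```bash
python3 -c "
from h import *
st()"
```

```text
t51.6 [0.4079 0.2687 0.0704] yaw-165.02 tilt [-0.0024 -0.0004] F [-7.   2.9  7.1] w-0.1 g5.7 q [ 0.49  0.53  1.94  0.    0.67 -1.35]
```

Request:
drive_tool --travel '[[0,-0.002,0],[0,-0.004,0],[0,-0.004,0]]' --angular '[[0,0,0],[0,0,0],[0,0,0]]' --gripper '[0,0,0]'

```text
clock: 51.98
tcp_pos: [0.4087, 0.2668, 0.0704]
eef_rot: [[-0.966, -0.259, -0.002], [-0.259, 0.966, -0.0], [0.002, 0.0, -1.0]]
contact_force: [-5.3, 2.7, 6.0]
gripper_width: -0.0005
grip_force: 4.4
```

```bash
python3 -c "
from h import *
st()"
```

```text
t52.0 [0.4087 0.2668 0.0704] yaw-165.01 tilt [-0.0017 -0.0003] F [-5.3  2.7  6. ] w-0.5 g4.4 q [ 0.48  0.53  1.94  0.    0.67 -1.35]
```

Request:
drive_tool --travel '[[0,0.02,0],[0,0.03,-0.01],[0,0.03,-0.1],[0,0.03,-0.156],[0,0.03,-0.156],[0,0.03,-0.156]]' --angular '[[0,0,0],[0,0,0],[0,0,0],[0,0,0],[0,0,0],[0,0,0]]' --gripper '[0,0,0,0,0,0]'

```text
clock: 52.72
tcp_pos: [0.4054, 0.2813, 0.1478]
eef_rot: [[-0.966, -0.259, -0.001], [-0.259, 0.966, -0.0], [0.001, -0.0, -1.0]]
contact_force: [-0.1, 0.1, -1.0]
gripper_width: 0.0
grip_force: 0.0
```

Run:
```python
from h import *
st();snap('wrist','w18')
P=np.array([.4331,.2566])
I=cv2.cvtColor(rect('w18',P,15,.052,40),cv2.COLOR_BGR2GRAY).astype(int)
for x in(-28,-24,-18,-12,12,18,24,28): print(x,I[30:130:2,80+2*x].tolist())
```

```text
t52.7 [0.4054 0.2813 0.1478] yaw-164.98 tilt [-0.0006 -0.0004] F [-0.1  0.1 -1. ] w0.0 g0.0 q [ 0.51  0.4   1.89 -0.    0.85 -1.32]
-28 [112, 109, 104, 106, 106, 110, 110, 107, 107, 110, 115, 114, 109, 109, 112, 109, 113, 80, 53, 51, 53, 56, 52, 55, 53, 49, 53, 79, 90, 90, 90, 90, 88, 89, 85, 78, 63, 56, 52, 52, 54, 55, 52, 47, 53, 83, 107, 109, 106, 109]
-24 [105, 106, 107, 110, 108, 110, 107, 108, 107, 111, 113, 112, 109, 111, 108, 111, 108, 73, 50, 54, 53, 53, 53, 54, 54, 56, 74, 87, 93, 92, 91, 91, 93, 89, 84, 72, 56, 50, 55, 52, 54, 56, 49, 52, 56, 87, 112, 112, 110, 110]
-18 [110, 111, 109, 108, 106, 107, 109, 107, 108, 112, 113, 113, 109, 107, 106, 106, 104, 69, 53, 53, 51, 51, 53, 54, 61, 82, 92, 94, 90, 90, 91, 86, 88, 81, 62, 59, 55, 54, 52, 54, 52, 50, 54, 52, 57, 90, 109, 103, 104, 105]
-12 [108, 104, 106, 112, 114, 110, 110, 109, 112, 114, 110, 107, 106, 109, 109, 112, 99, 66, 52, 52, 54, 61, 69, 76, 87, 94, 92, 87, 86, 91, 86, 88, 75, 62, 56, 54, 52, 52, 53, 48, 54, 53, 54, 54, 52, 96, 109, 109, 110, 111]
12 [62, 61, 62, 70, 69, 69, 72, 74, 74, 76, 75, 57, 54, 52, 54, 52, 53, 61, 86, 91, 90, 89, 89, 87, 93, 91, 82, 58, 49, 53, 53, 53, 53, 53, 52, 48, 54, 52, 53, 55, 54, 53, 55, 50, 62, 85, 82, 59, 55, 59]
18 [33, 43, 34, 32, 34, 39, 36, 38, 33, 32, 39, 50, 54, 50, 53, 52, 69, 86, 88, 87, 88, 88, 90, 88, 82, 71, 51, 47, 55, 54, 56, 53, 52, 52, 56, 43, 25, 20, 4, 14, 6, 7, 8, 16, 18, 19, 47, 62, 55, 56]
24 [34, 33, 35, 33, 41, 39, 37, 35, 32, 30, 33, 51, 52, 50, 64, 82, 88, 88, 87, 91, 91, 88, 87, 84, 59, 51, 49, 51, 51, 52, 53, 51, 57, 51, 41, 10, 17, 8, 14, 7, 15, 26, 19, 19, 17, 35, 54, 56, 58, 57]
28 [33, 33, 32, 38, 33, 34, 35, 32, 31, 38, 37, 44, 46, 45, 45, 47, 56, 60, 60, 62, 74, 77, 73, 55, 53, 49, 55, 55, 53, 55, 54, 51, 49, 44, 15, 12, 20, 19, 17, 3, 10, 19, 11, 5, 19, 47, 56, 57, 54, 58]
```

The bar stands about 13° short of square, so I'll push the tail further.

Request:
drive_tool --travel '[[0.003,0,0.08],[0.003,0,0.15],[0.003,0,0.156],[0.003,-0.01,0.156],[0.003,-0.018,0.156],[0.003,-0.024,0.156],[0.003,-0.03,0.156],[0.003,-0.034,0.156],[0.003,-0.037,0.156],[0.003,-0.037,0.156]]' --angular '[[0,0,0],[0,0,0],[0,0,0],[0,0,0],[0,0,0],[0,0,0],[0,0,0],[0,0,0],[0,0,0],[0,0,0]]' --gripper '[0,0,0,0,0,0,0,0,0,0]'

```text
clock: 54.02
tcp_pos: [0.4091, 0.2631, 0.0704]
eef_rot: [[-0.966, -0.259, -0.0], [-0.259, 0.966, -0.0], [0.0, -0.0, -1.0]]
contact_force: [-3.3, 1.0, 5.0]
gripper_width: 0.0
grip_force: 3.5
```

Request:
drive_tool --travel '[[0,-0.002,0],[0,-0.004,0],[0,-0.004,0]]' --angular '[[0,0,0],[0,0,0],[0,0,0]]' --gripper '[0,0,0]'

```text
clock: 54.4
tcp_pos: [0.4097, 0.2614, 0.0705]
eef_rot: [[-0.966, -0.259, 0.0], [-0.259, 0.966, 0.0], [-0.0, 0.0, -1.0]]
contact_force: [-2.7, 3.0, 5.8]
gripper_width: -0.0001
grip_force: 3.8
```

Request:
drive_tool --travel '[[0,-0.002,0],[0,-0.004,0],[0,-0.004,0]]' --angular '[[0,0,0],[0,0,0],[0,0,0]]' --gripper '[0,0,0]'

```text
clock: 54.78
tcp_pos: [0.4098, 0.2607, 0.0705]
eef_rot: [[-0.966, -0.258, -0.0], [-0.258, 0.966, 0.002], [-0.0, 0.002, -1.0]]
contact_force: [-8.9, 15.8, 3.0]
gripper_width: -0.0
grip_force: 10.7
```

Request:
drive_tool --travel '[[0,-0.002,0],[0,-0.004,0],[0,-0.004,0]]' --angular '[[0,0,0],[0,0,0],[0,0,0]]' --gripper '[0,0,0]'

```text
clock: 55.15
tcp_pos: [0.41, 0.2601, 0.0705]
eef_rot: [[-0.966, -0.258, -0.0], [-0.258, 0.966, 0.004], [-0.001, 0.004, -1.0]]
contact_force: [-12.9, 29.7, 1.1]
gripper_width: 0.0002
grip_force: 17.7
```

The push force now rises sharply, so the stop is reached. Retreating for a final look.

Request:
drive_tool --travel '[[0,0.01,0],[0,0.03,0],[0,0.03,-0.08],[0,0.03,-0.16],[0,0.03,-0.22],[0,0.03,-0.22],[0.0,0.03,-0.22]]' --angular '[[0,0,0],[0,0,0],[0,0,0],[0,0,0],[0,0,0],[0,0,0],[0,0,0]]' --gripper '[0,0,0,0,0,0,0]'

```text
clock: 56.02
tcp_pos: [0.4065, 0.2717, 0.1795]
eef_rot: [[-0.966, -0.259, -0.001], [-0.259, 0.966, -0.001], [0.001, -0.0, -1.0]]
contact_force: [0.4, 0.4, -0.3]
gripper_width: 0.0001
grip_force: 0.0
```

Run:
```python
from h import *
st();snap('wrist','w19');snap('scene','s9')
P=np.array([.4331,.2566])
I=cv2.cvtColor(rect('w19',P,15,.052,40),cv2.COLOR_BGR2GRAY).astype(int)
for x in(-24,-12,12,24): print(x,[i-25 for i,v in enumerate(I[30:130:2,80+2*x]) if 80<v<100])
s=cv2.imread('pics/s9.png')
a=cv2.resize(s,(400,300),interpolation=cv2.INTER_AREA)
b=cv2.resize(s[75:165,165:285],(400,300),interpolation=2)
c=cv2.resize(s[220:350,270:443],(400,300),interpolation=2)
d=cv2.resize(cv2.imread('pics/w19.png'),(400,300),interpolation=cv2.INTER_AREA)
cv2.imwrite('pics/fin.png',np.vstack([np.hstack([a,b]),np.hstack([c,d])]))
```

```text
t56.0 [0.4065 0.2717 0.1795] yaw-164.99 tilt [-0.0008 -0.0006] F [ 0.4  0.4 -0.3] w0.1 g0.0 q [ 0.49  0.34  1.88 -0.    0.92 -1.34]
-24 [-11, -3, -2, -1, 0, 1, 2, 3, 4]
-12 [-11, -3, -2, -1, 0, 1, 2, 3, 4, 18]
12 [-4, -3, -2, -1, 0, 1, 2, 3, 18]
24 [-5, -4, -3, -2, -1, 0, 1, 2]
```

View pics/fin.png

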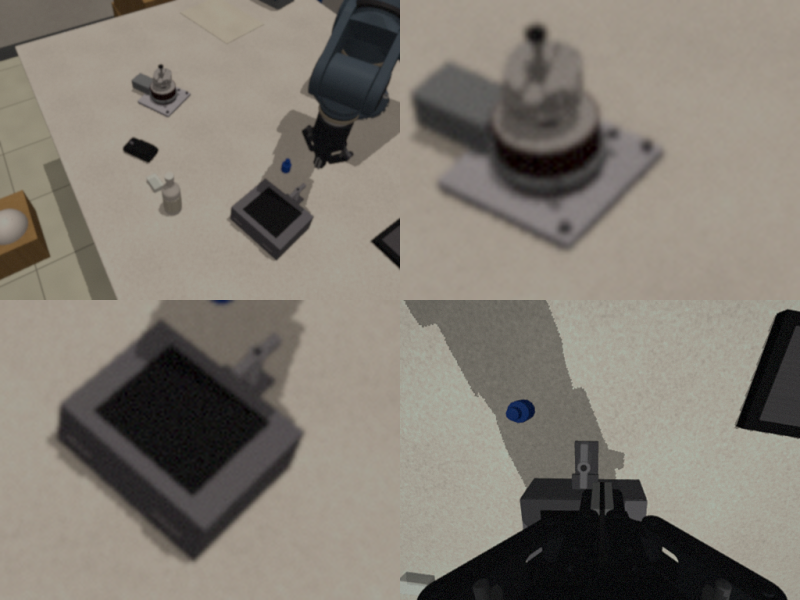

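The final views show the lid shut (lower left), the turnbutton square over the tab at (586,465) and the three discs stacked flat (upper right). The bystanders are untouched. Handing in.

```bash
python3 -c "
from h import *
print(workorder.hand_in())"
```

```text
the job is handed in; nothing more can be done
None
```

I handed the job in at about 56 s of the 210 s: three discs hung flat on the hanger with slots about 120° apart, both knob masses upright in their own pockets, the lid shut, and then the turnbutton turned to its stop over the tab; the hand-in gave no verdict.

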